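# Open the turn-buttoned cover of the polish drawer

## Robot

A 6-joint arm with a two-finger parallel gripper is mounted at the origin on the work surface. World frame = base frame: x ahead of the robot, y to its left, z up, the work surface at z = 0. Lengths are in m, angles in rad, forces in N, time in s.
With the tool pointing down it reaches from about 0.275 to 1 m from the base axis. Payload 8.4 kg.
Tool frame: the origin (TCP) lies at the very end of the fingers, on their centre line; the grasp point (between the pads) lies 19 mm behind it; z points along the fingers, y is the direction in which the jaws open and shut (so a half turn about z gives the same grasp; the last joint's range is limited). The gripper opens to 85 mm and grips with 20 to 120 N. Pads are 22 mm wide; open, the fingers measure 114 mm over their backs; the gripper's body (76 mm by 85 mm) begins 54 mm behind the grasp point. The pads swing forward as they close: fully open they stand 13 mm farther back than shut.
Start: joints at [-1.15, 0.353, 1.633, -0, 1.155, -0.002], TCP at [0.256, -0.57, 0.231] pointing down, gripper open.
Joint ranges: [-2.63, 2.63], [-0.92, 2.1], [0.06, 2.66], [-1.3, 4.44], [0, 2.69], [-3.02, 3.02]. Speed limits (rad/s): [2.22, 2.22, 2.79, 3.14, 3.14, 3.14].

## Interface

Orientations are given as a unit quaternion [w, x, y, z].
In Python, from rig import telemetry, read_camera, ticket, find_in, masks_of gives the robot as it stands. The module is installed in compiled form; this text tells all that it offers.
- The arm moves only by the shell command python3 -m creep 'ROWS' [OPENING] [FORCE]. ROWS is JSON, a list of rows, each an object with "xyz": the shift along the tool's x, y, z in cm, a list of three; "dr": the turn, a rotation vector about the tool's x, y, z in degrees, a list of three. In form: [{"xyz": [tx, ty, tz], "dr": [rx, ry, rz]}, ...]. A call has exactly 8 rows; each row shifts and turns the commanded pose from where the row before left it, along the tool's axes as they then stand; what a row does not reach is not made up. A row lasts 1/10 s, in which the tool goes at most 50 mm and 8.59 degrees, less where a joint would pass 70% of its speed; a pose out of reach is approached as far as the arm can. A call with a gripper value outside its range is refused whole. OPENING is the opening, from 0 (shut) to 1 (fully open), set as the call begins (- or left out, the last holds). The fingers move at their own pace and stop on an object; FORCE is the grip in N (left out, the last holds). Time passes only in rows, so rows that do not move let the fingers close, or fill a call up. It gives the time, the measured TCP pose, the force and the opening at its end, in the units of the state.
- telemetry.get_state(): the state, without advancing time (a new reading comes with each control period).
- read_camera(name): name is "scene" or "top" or "wrist"; returns a dict with "pixels" (384x512x3 uint8, blue, green, red), "mtx" (3x3 intrinsics, pixels), "rvec" (rotation vector, rad) and "tvec" (3), from world to camera coordinates, as OpenCV has them. Camera axes: x right, y down, z forward; pixel columns grow to the right and rows downward; lengths in m; the calibration is good to about 2 mm. The wrist camera is an equidistant fisheye: a pixel r from the principal point sees the ray r / f radians off the axis. A picture is of the moment at which its call begins. There is no depth.
- ticket.hand_in(): hands the job in, once; it reports no verdict.
Trained networks look in a picture, given as the dict that the camera call returned (one of the last four; its "shot" number tells which), for a name from the list of things; names that differ only in an ending like _2 or _b are one class to them, and where a whole thing is asked for, a point or a joint stands for the part that bears it (a point fixed in the world has none). Each returns a list of dicts, best first, with "confidence" (0 to 1); they miss things now and then, are a little off and sometimes report something else, mostly with a low value. They report only what shows in the picture. A call takes as long as a camera call. They do not tell look-alikes from the thing itself.
- find_in(picture, thing): "bbox" ([left, top, right, bottom] in pixels, round what is visible of it).
- masks_of(picture, thing): "pixels" (384x512 bool, what is visible of it) and "bbox" ([left, top, right, bottom] in pixels, round what is visible of it).
The state is a dict: "clock": time; "joints": joint angles; "qvel": joint speeds; "joint_efforts": joint torques, N m; "tool_pos": TCP position; "ee_rot": TCP orientation; "contact_force": force on the tool from outside, world axes, zero at the start; "wrist_torque": the same for the moment, N m; "grip_width": finger opening in m.
Only numpy, scipy, OpenCV 4.12 (cv2) and the standard library are available. Lean on these libraries where they do the work, as an engineer would, in place of code of your own. Each camera call takes 0.05 s, during which the arm holds its last target.

## Task

Get at the polish tins: turn both turn buttons aside - each gives one way only, so feel for it gently and do not force a button against its stop - then lift the freed wooden cover panel out of the grey drawer by its grip. Lay the panel flat, grip upwards, in the middle of the cork mat, setting it down rather than letting it fall, and leave the brush, shoehorn, lamp and dauber alone.

Things in the scene. Friction and masses are not known exactly. Their poses are not given: they have to be found in the camera images.
- drawer: Fixed grey plastic drawer box, 206 (x) x 226 (y) x 60 mm high, origin at the centre of its underside. Its flat rim (top at 60 mm) frames an opening of 154 x 144 mm, in which the panel lies flush on a ledge at 50 mm. Tins lie inside. Its left is +y, its right -y.
- panel_grip (a point): Centre of the wooden grip on the cover panel: an upright bar 60 mm long (panel's x), 14 wide (y), 28 tall; the point is 14 mm below its top and 14 mm above the panel's face. Panel: pale wood, 150 (x) x 140 (y) x 10 mm, 0.11 to 0.23 kg, underside 24 mm below the point; at the start along the drawer's axes, about 2 mm clearance all round. z is up when right side up.
- button_left (a joint): Angle of the left (+y) turn button, rad: 0 = nose over the panel, holding it; + = anticlockwise from above. Starts within 0.12 of 0; friction 0.04 N m; stays where left. It turns aside ONE way only (to 1.62, + or -); the other way a hidden stop blocks it at about 0.3. Which way varies between buttons and starts and cannot be seen: feel it. Clears the panel from about 1.1.
- button_right (a joint): Angle of the right (-y) turn button, rad: 0 = nose over the panel, holding it; + = anticlockwise from above. Starts within 0.12 of 0; friction 0.04 N m; stays where left. It turns aside ONE way only (to 1.62, + or -); the other way a hidden stop blocks it at about 0.3. Which way varies between buttons and starts and cannot be seen: feel it. Clears the panel from about 1.1.
- button_left_grip (a point): On the upright pivot of the left (+y) button, 87 mm from the panel's middle. Black bar 44 mm long, 10 wide, 18 tall, from 2 to 20 mm above the rim; the point is 11 mm above rim and panel face. Own x (turns with it) runs along the bar: nose 24 mm from the pivot along +x (8 to 9 mm over the panel), tail 20 mm along -x. A squeeze over 20 N per finger or a push over 40 N breaks it.
- button_right_grip (a point): The same on the right button; its pivot is 87 mm to the drawer's -y from the panel's middle, its nose points to the drawer's +y when holding the panel.
- mat: Fixed cork mat, 210 (x) x 200 (y) x 4 mm, origin at the centre of its underside.
- brush: Bystander: loose beech shoe brush, bristles down, 150 (x) x 48 x 40 mm, origin at the centre of its underside.
- shoehorn: Bystander: loose chrome shoehorn lying along its x, about 183 x 36 x 10 mm, origin on its underside near the middle.
- lamp: Bystander: loose small white LED lamp with a round foot and head, 72 mm across, 99 mm tall, origin at the centre of its underside.
- dauber: Bystander: loose orange dauber, 115 (x) x 38 x 38 mm, head to its +x, origin on its underside.
Mind the look-alikes: they are no part of the job. Of the things shaped like the part that bears panel_grip, the wooden one is meant.

How it is judged:
On the way, in this order (a step that is already met when the one before it is completed fails the run):
1. both turn buttons are turned aside (more than 1.12 rad from straight) ((value of joint button_left above 1.12 rad or value of joint button_left below -1.12 rad) and (value of joint button_right above 1.12 rad or value of joint button_right below -1.12 rad)), for 0.2 s.
2. the panel is lifted out of its frame (26 mm or more) (z of panel_grip in the frame of drawer above 0.1 m), for 0.1 s.
At the end, for the whole second after the job is handed in: The panel lies at rest flat on the mat (within 0.08 rad), grip upwards, its middle within 35 mm of the mat's middle along each of the mat's sides (x of panel_grip in the frame of mat between -0.035 and 0.035 m and y of panel_grip in the frame of mat between -0.035 and 0.035 m and z of panel_grip in the frame of mat between 0.022 and 0.034 m and angle between panel_grip's own z axis and vertical below 0.08 rad and linear speed of panel below 0.02 m/s); the robot touches nothing.
It fails at once if a turn button is pushed, pulled or squeezed by the robot with more than 40 N in all (20 N on each side) (contact force between any of button_left, button_right and the arm above 40 N or contact force between any of button_left, button_right and the fingers above 40 N).
It fails at once if the panel is forced against a button with more than 40 N (contact force between any of button_left, button_right and panel above 40 N).
It fails at once if the panel is let fall (faster than 0.5 m/s while no finger touches it, a drop of about 13 mm) (linear speed of panel above 0.5 m/s and contact force between panel and the fingers below 0.05 N).
It fails at once if a bystander (brush, shoehorn, lamp, dauber) is moved by more than 20 mm (distance of any of brush, shoehorn, lamp, dauber from where it was at the start of the episode above 0.02 m).
It also fails if it takes over 69 s, if anything falls off the work surface, if the arm or the gripper's body presses on something with over 40 N, if the wrist force passes 120 N, or if a joint passes its speed limit or range.

## Working session

There is one attempt and no reset: what is moved stays moved. The work goes in short steps, Python scripts to look and compute and a shell command to move; the robot and the scene stay as the last step left them, time stands still between calls to the robot, and variables do not carry over. Pictures are saved under pics/ and viewed, and the job is handed in when it is done.

```bash
mkdir -p pics; ls; cat > h.py <<'E'
import numpy as np, cv2
from rig import telemetry, read_camera, find_in, masks_of
def save(p,n): cv2.imwrite('pics/'+n+'.png',p["pixels"])
def ray(p,u,v):
    R=cv2.Rodrigues(np.array(p["rvec"],float))[0]; t=np.array(p["tvec"],float).ravel(); K=np.array(p["mtx"])
    d=np.linalg.inv(K)@np.array([u,v,1.]); return -R.T@t, R.T@d
def onz(p,u,v,z):
    c,d=ray(p,u,v); return c+d*(z-c[2])/d[2]
def proj(p,X):
    return cv2.projectPoints(np.array(X,float).reshape(-1,1,3),np.array(p["rvec"],float),np.array(p["tvec"],float),np.array(p["mtx"]),None)[0].reshape(-1,2)
E
python3 - <<'E'
from h import *
np.set_printoptions(precision=4,suppress=True)
print(telemetry.get_state())
t=read_camera("top");s=read_camera("scene")
save(t,'top0');save(s,'scene0')
for nm,p in(("top",t),("scene",s)):
  print(nm,-cv2.Rodrigues(np.array(p["rvec"]))[0].T@np.array(p["tvec"]).ravel())
  for th in["drawer","panel_grip","button_left","button_right","mat","brush","shoehorn","lamp","dauber"]:
    print(th,[(np.round(o["bbox"]),round(o["confidence"],2)) for o in find_in(p,th)])
E
```

```text
pics
{'clock': 0.0, 'joints': array([-1.1504,  0.3536,  1.6341,  0.    ,  1.1552, -0.0024]), 'qvel': array([ 0.0006,  0.001 ,  0.0007, -0.0003, -0.0004,  0.    ]), 'joint_efforts': array([ -0.001 , -60.5247, -34.2056,   0.    ,   0.0095,   0.    ]), 'tool_pos': array([ 0.2562, -0.5695,  0.2306]), 'ee_rot': array([-0.0007,  0.9777,  0.2098, -0.0001]), 'contact_force': array([-0.0433, -0.1584, -0.4689]), 'wrist_torque': array([-0.0059,  0.0633,  0.0159]), 'grip_width': 0.08513036797461014}
top [ 0.4095 -0.0875  1.8505]
drawer [(array([254., 157., 318., 220.]), 0.59)]
panel_grip [(array([263., 168., 303., 208.]), 0.97), (array([268., 236., 316., 285.]), 0.91), (array([375., 217., 417., 259.]), 0.78)]
button_left []
button_right []
mat [(array([141., 161., 201., 225.]), 0.83)]
brush [(array([253., 126., 289., 144.]), 0.87), (array([139., 160., 201., 221.]), 0.73)]
shoehorn [(array([182., 130., 229., 138.]), 0.5)]
lamp [(array([342., 198., 360., 215.]), 0.54)]
dauber [(array([ 92., 181., 107., 210.]), 0.76)]
scene [1.0214 0.7192 1.2793]
drawer [(array([191., 146., 276., 220.]), 0.86), (array([264., 241., 354., 326.]), 0.31)]
panel_grip [(array([273., 133., 312., 167.]), 0.81), (array([193.,  83., 242., 115.]), 0.77), (array([205., 155., 257., 200.]), 0.57), (array([244., 183., 255., 195.]), 0.46)]
button_left [(array([360., 335., 387., 372.]), 0.58), (array([242., 183., 253., 189.]), 0.57)]
button_right []
mat [(array([267., 243., 355., 326.]), 0.6)]
brush [(array([170., 200., 197., 236.]), 0.88)]
shoehorn [(array([203., 265., 244., 307.]), 0.58)]
lamp [(array([207., 113., 223., 139.]), 0.76)]
dauber [(array([359., 333., 389., 374.]), 0.76), (array([171., 200., 196., 239.]), 0.52)]
```

```bash
python3 - <<'E'
import cv2
a=cv2.imread('pics/top0.png');b=cv2.imread('pics/scene0.png')
cv2.imwrite('pics/t0.png',cv2.resize(a[110:300,80:440],(800,422),interpolation=cv2.INTER_CUBIC))
cv2.imwrite('pics/s0.png',cv2.resize(b[70:390,130:430],(560,597),interpolation=cv2.INTER_CUBIC))
cv2.imwrite('pics/t1.png',cv2.resize(a[150:226,246:326],(630,598),interpolation=cv2.INTER_CUBIC))
E
```

```text
(no output)
```

View pics/t0.png

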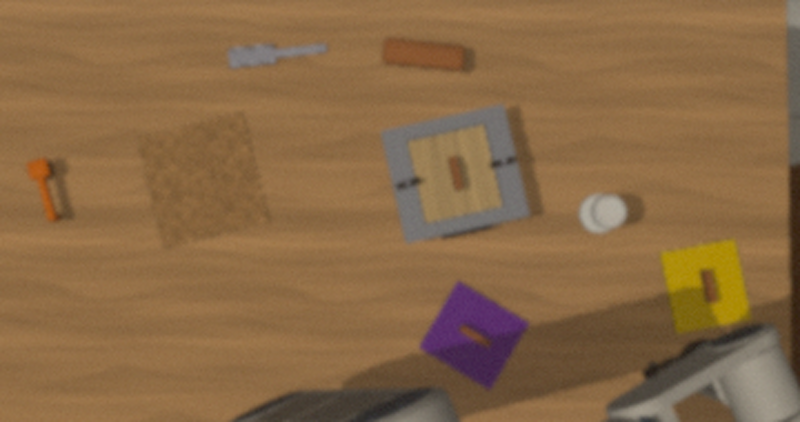

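View pics/s0.png

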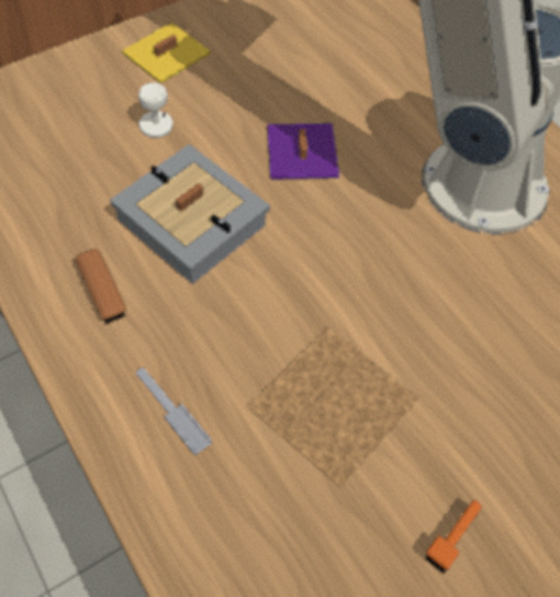

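View pics/t1.png

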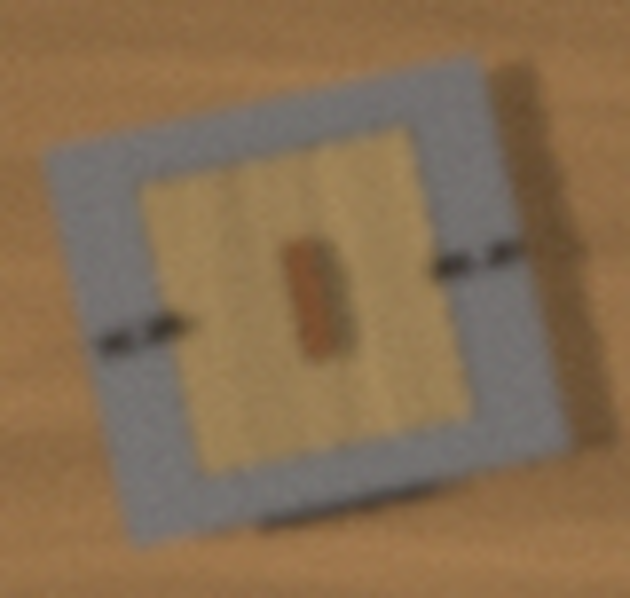

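```bash
python3 - <<'E'
from h import *
np.set_printoptions(precision=4,suppress=True)
t=read_camera("top");s=read_camera("scene")
k=8*0+630/80; 
rim=np.array([(47,152),(475,55),(570,450),(135,545)])/np.array([630/80,598/76])+[246,150]
P=np.array([onz(t,u,v,.06) for u,v in rim]);print(P,P.mean(0))
for i in range(4):
  d=P[(i+1)%4]-P[i];print(np.linalg.norm(d),np.degrees(np.arctan2(d[1],d[0])))
g=np.array([(305,300)])/np.array([630/80,598/76])+[246,150];print('grip',onz(t,*g[0],.088))
for q in[(140,335),(478,258)]:
  g=np.array(q)/np.array([630/80,598/76])+[246,150];print('btn',onz(t,*g,.08))
for p in(t,s):
  for th,z in(("mat",.004),("panel_grip",.088)):
    for m in masks_of(p,th)[:3]:
      r=cv2.minAreaRect(np.argwhere(m["pixels"])[:,::-1].astype(np.float32))
      b=cv2.boxPoints(r); W=np.array([onz(p,u,v,z) for u,v in b]);print(th,round(m["confidence"],2),r[0],W.mean(0),[np.linalg.norm(W[i]-W[i-1]).round(3) for i in range(2)],np.degrees(np.arctan2(W[1,1]-W[0,1],W[1,0]-W[0,0])))
E
```

```text
[[ 0.6309 -0.0982  0.06  ]
 [ 0.6835 -0.314   0.06  ]
 [ 0.4842 -0.363   0.06  ]
 [ 0.4334 -0.1451  0.06  ]] [ 0.558  -0.2301  0.06  ]
0.22207726514570755 -76.28112638021763
0.20525934814503505 -166.19595830153867
0.22369406394485566 103.12009582000812
0.20292557763768593 13.351966548584
grip [ 0.5555 -0.2269  0.088 ]
btn [ 0.5375 -0.1456  0.08  ]
btn [ 0.5785 -0.3136  0.08  ]
mat 0.81 (170.94119262695312, 190.26470947265625) [0.5473 0.2305 0.004 ] [np.float64(0.21), np.float64(0.201)] -74.94039617950186
mat 0.48 (284.3286437988281, 187.9241485595703) [ 0.5635 -0.2319  0.004 ] [np.float64(0.159), np.float64(0.146)] -76.08286712241043
panel_grip 0.92 (397.40386962890625, 238.51922607421875) [ 0.366  -0.6662  0.088 ] [np.float64(0.145), np.float64(0.136)] -77.9679837695396
panel_grip 0.64 (284.0308837890625, 187.300537109375) [ 0.5589 -0.2242  0.088 ] [np.float64(0.15), np.float64(0.141)] -76.08177474362977
panel_grip 0.64 (293.3352966308594, 260.1261291503906) [ 0.2774 -0.2628  0.088 ] [np.float64(0.149), np.float64(0.138)] -28.8678283563608
mat 0.96 (307.7543029785156, 281.2962646484375) [0.5446 0.2299 0.004 ] [np.float64(0.207), np.float64(0.225)] -158.62536898356245
panel_grip 0.81 (218.8349151611328, 97.20281982421875) [ 0.4059 -0.5978  0.088 ] [np.float64(0.143), np.float64(0.19)] -168.6902828736801
panel_grip 0.6 (232.00001525878906, 176.50001525878906) [ 0.5676 -0.2023  0.088 ] [np.float64(0.142), np.float64(0.184)] -164.63281755494532
panel_grip 0.56 (292.0, 149.5) [ 0.3185 -0.2001  0.088 ] [np.float64(0.146), np.float64(0.143)] 148.5213206479409
```

```bash
cat >> h.py <<'E'
from scipy.spatial.transform import Rotation as Ro
def st():
    s=telemetry.get_state(); q=s["ee_rot"]; R=Ro.from_quat([q[1],q[2],q[3],q[0]]).as_matrix(); return s,R
def togo(x,y,z,psi):
    """tool-frame deltas cm, and remaining rotvec deg, for tool-down target"""
    s,R=st(); d=np.array([x,y,z])-s["tool_pos"]
    c,n=np.cos(np.radians(psi)),np.sin(np.radians(psi))
    Rt=np.array([[c,n,0],[n,-c,0],[0,0,-1]])
    print('t',round(s["clock"],2),'pos',np.round(s["tool_pos"],4),'psi',round(np.degrees(np.arctan2(R[1,0],R[0,0])),2),'F',np.round(s["contact_force"],1),'M',np.round(s["wrist_torque"],2),'w',round(s["grip_width"],4),'j6',round(s["joints"][5],2))
    print('xyz cm before turn',np.round(R.T@d*100,2),'after turn',np.round(Rt.T@d*100,2),'dr',np.round(np.degrees(Ro.from_matrix(R.T@Rt).as_rotvec()),2))
E
python3 -m creep '[{"xyz":[2,-0.5,0],"dr":[0,0,0]},{"xyz":[4,-1,0],"dr":[0,0,0]},{"xyz":[4,-1,0],"dr":[0,0,0]},{"xyz":[4,-1,0],"dr":[0,0,0]},{"xyz":[4,-1,0],"dr":[0,0,0]},{"xyz":[4,-1,0],"dr":[0,0,0]},{"xyz":[4,-1,0],"dr":[0,0,0]},{"xyz":[4,-1,0],"dr":[0,0,0]}]' 0.16 20
python3 -c "
from h import *
togo(.5785,-.3146,.2,103.6)"
```

```text
clock: 2.1
tool_pos: [0.5005, -0.3773, 0.2314]
ee_rot: [0.0, 0.978, 0.21, 0.0]
contact_force: [0.5, -0.5, 0.2]
grip_width: 0.0139
t 2.1 pos [ 0.5005 -0.3773  0.2314] psi 24.22 F [ 0.5 -0.5  0.2] M [ 0.   -0.02  0.02] w 0.0139 j6 0.5
xyz cm before turn [ 9.69 -2.52  3.14] after turn [4.26 9.06 3.14] dr [ 2.000e-02  1.000e-02 -7.938e+01]
```

```bash

python3 -m creep '[{"xyz":[4,-1,1],"dr":[0,0,0]},{"xyz":[4,-1,1],"dr":[0,0,0]},{"xyz":[1.7,-0.5,1],"dr":[0,0,-8.5]},{"xyz":[0,0,0],"dr":[0,0,-8.5]},{"xyz":[0,0,0],"dr":[0,0,-8.5]},{"xyz":[0,0,0],"dr":[0,0,-8.5]},{"xyz":[0,0,0],"dr":[0,0,-8.5]},{"xyz":[0,0,0],"dr":[0,0,-8.5]}]'
python3 -c "
from h import *
p=read_camera('wrist');save(p,'w1');np.save('pics/w1cal.npy',{k:p[k] for k in('mtx','rvec','tvec')},allow_pickle=True)
print(p['mtx'],p['rvec'],p['tvec'])
togo(.5785,-.3146,.2,103.6)"
```

```text
clock: 2.9
tool_pos: [0.5775, -0.3158, 0.2012]
ee_rot: [-0.0, 0.79, 0.613, -0.0]
contact_force: [0.7, 0.7, -0.3]
grip_width: 0.0138
[[297.31863964   0.         254.08914039]
 [  0.         297.31863964 191.3645283 ]
 [  0.           0.           1.        ]] [-2.82337462  0.35780646  0.05225222] [-0.63891067 -0.18394528  0.30293874]
t 2.95 pos [ 0.5775 -0.3159  0.2012] psi 76.1 F [ 0.   0.1 -0.5] M [ 0.   -0.02 -0.02] w 0.0134 j6 -0.26
xyz cm before turn [0.15 0.07 0.12] after turn [0.1  0.13 0.12] dr [-1.00e-02 -0.00e+00 -2.75e+01]
```

View pics/w1.png

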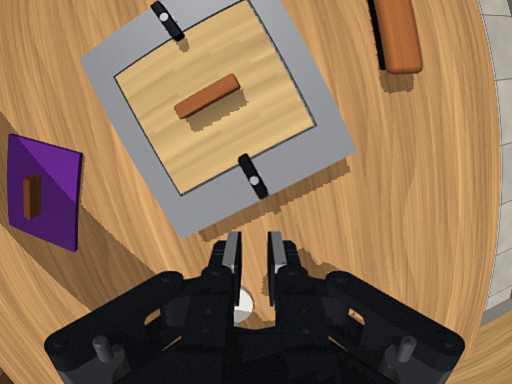

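```bash
cat >> h.py <<'E'
def wonz(p,u,v,z):
    R=cv2.Rodrigues(np.array(p["rvec"],float))[0]; t=np.array(p["tvec"],float).ravel(); K=np.array(p["mtx"])
    q=cv2.fisheye.undistortPoints(np.array([[[u,v]]],float),K,np.zeros(4))[0,0]
    c=-R.T@t; d=R.T@np.array([q[0],q[1],1.]); return c+d*(z-c[2])/d[2]
E
python3 - <<'E'
from h import *
np.set_printoptions(precision=4,suppress=True)
p=np.load('pics/w1cal.npy',allow_pickle=True).item()
f=lambda u,v,z:wonz(p,u,v,z)
print('R',f(255,181,.08),'L',f(166,20,.08))
a,b=f(243,155,.08),f(264,197,.08);print('Rbar',a,b,np.degrees(np.arctan2(*(a-b)[1::-1])),np.linalg.norm(a-b))
a,b=f(154,5,.08),f(181,39,.08);print('Lbar',a,b,np.degrees(np.arctan2(*(a-b)[1::-1])),np.linalg.norm(a-b))
C=np.array([f(115,77,.06),f(248,1,.06),f(315,125,.06),f(181,195,.06)]);print('panel',C.mean(0),[np.linalg.norm(C[i]-C[i-1]) for i in range(4)],[np.degrees(np.arctan2(*(C[i]-C[i-1])[1::-1])) for i in range(4)])
print('grip',f(207,92,.088),np.degrees(np.arctan2(*(f(238,77,.088)-f(176,108,.088))[1::-1])))
E
python3 - <<'E'
import cv2
a=cv2.imread('pics/w1.png')
cv2.imwrite('pics/w1b.png',cv2.resize(a[140:215,205:305],(800,600),interpolation=cv2.INTER_CUBIC))
cv2.imwrite('pics/w1c.png',cv2.resize(a[0:60,125:205],(800,600),interpolation=cv2.INTER_CUBIC))
E
```

```text
R [ 0.5801 -0.3126  0.08  ] L [ 0.5402 -0.1461  0.08  ]
Rbar [ 0.5756 -0.2864  0.08  ] [ 0.5844 -0.3297  0.08  ] 101.39863206874034 0.04417669417720266
Lbar [ 0.5326 -0.1269  0.08  ] [ 0.5492 -0.1689  0.08  ] 111.51987961079068 0.045185881481284634
panel [ 0.5592 -0.2278  0.06  ] [np.float64(0.14036753417168701), np.float64(0.15052644575556579), np.float64(0.13769616585271113), np.float64(0.15110327831236126)] [np.float64(103.22799493127388), np.float64(12.45843903731577), np.float64(-76.52691646375557), np.float64(-166.5251845170415)]
grip [ 0.5606 -0.2238  0.088 ] 10.446039410861914
```

View pics/w1b.png

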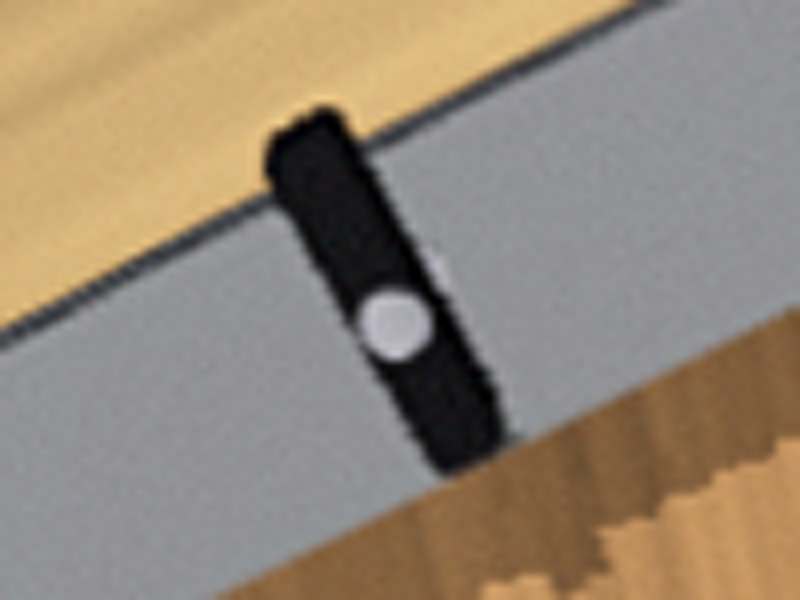

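View pics/w1c.png

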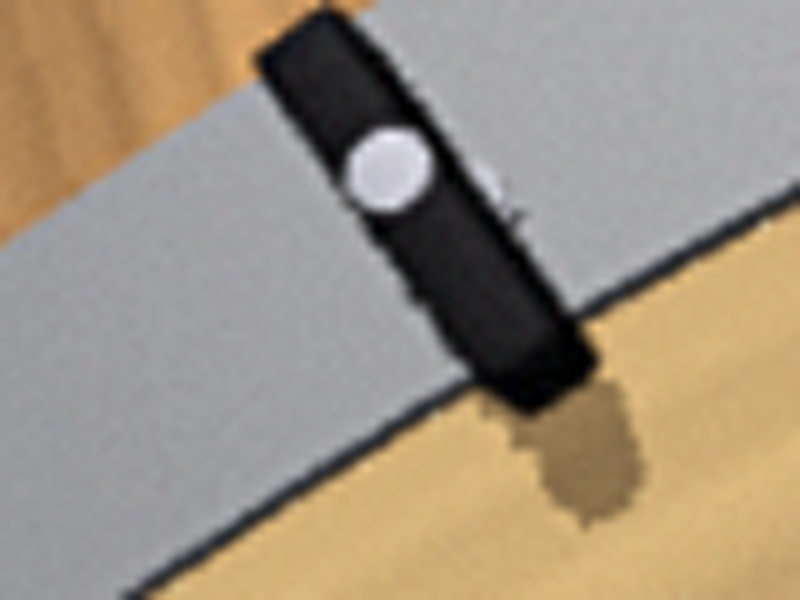

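```bash
python3 -c "
from h import *
p=np.load('pics/w1cal.npy',allow_pickle=True).item()
R,L=wonz(p,254.4,180.25,.08),wonz(p,164,17,.08);print(R,L,np.linalg.norm(R-L),np.degrees(np.arctan2(*(L-R)[1::-1])),(R+L)/2)
togo(.5795,-.3125,.1,102)"
```

```text
[ 0.57970412 -0.31174533  0.08      ] [ 0.53909604 -0.1424754   0.08      ] 0.17407275970873146 103.49038772168353 [ 0.55940008 -0.22711037  0.08      ]
t 2.95 pos [ 0.5775 -0.3159  0.2012] psi 76.1 F [ 0.   0.1 -0.5] M [ 0.   -0.02 -0.02] w 0.0134 j6 -0.26
xyz cm before turn [ 0.37  0.12 10.12] after turn [ 0.29  0.27 10.12] dr [-1.00e-02 -0.00e+00 -2.59e+01]
```

```bash

python3 -m creep '[{"xyz":[0.4,0.15,0],"dr":[0,0,0]},{"xyz":[0,0,0],"dr":[0,0,-8.5]},{"xyz":[0,0,0],"dr":[0,0,-8.5]},{"xyz":[0,0,0],"dr":[0,0,-8.5]},{"xyz":[0,0,2.5],"dr":[0,0,0]},{"xyz":[0,0,3],"dr":[0,0,0]},{"xyz":[0,0,3],"dr":[0,0,0]},{"xyz":[0,0,1.5],"dr":[0,0,0]}]' 0.26
python3 -c "
from h import *
p=read_camera('wrist');save(p,'w2');np.save('pics/w2cal.npy',{k:p[k] for k in('mtx','rvec','tvec')},allow_pickle=True)
cv2.imwrite('pics/w2b.png',cv2.resize(p['pixels'][180:330,160:360],(800,600),interpolation=cv2.INTER_CUBIC))
togo(.5795,-.3122,.1,102)"
```

```text
clock: 3.75
tool_pos: [0.5788, -0.3115, 0.0987]
ee_rot: [-0.002, 0.639, 0.769, -0.0]
contact_force: [0.5, -0.3, 0.5]
grip_width: 0.0219
t 3.8 pos [ 0.5781 -0.3112  0.0972] psi 100.54 F [-1.2  0.3 -0.5] M [ 0.01 -0.01 -0.02] w 0.022 j6 -0.68
xyz cm before turn [-0.13  0.11 -0.28] after turn [-0.13  0.11 -0.28] dr [-0.23 -0.19 -1.46]
```

View pics/w2b.png

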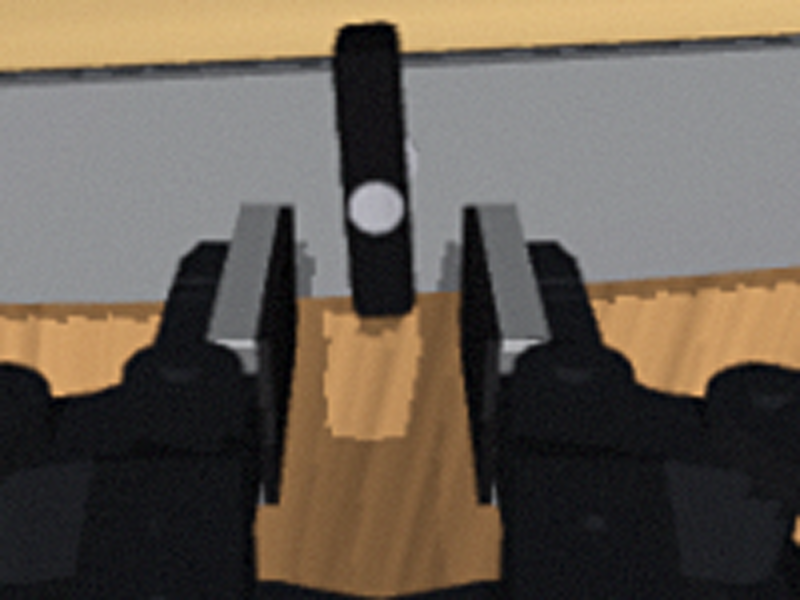

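```bash
python3 -c "
from h import *
p=np.load('pics/w2cal.npy',allow_pickle=True).item()
f=lambda u,v:wonz(p,160+u/4,180+v/4,.08)
print(f(376,208),f(368,30),f(384,305)); a=f(368,30)-f(384,305);print(np.degrees(np.arctan2(a[1],a[0])))
R=f(376,208)
togo(R[0],R[1],.068,100.5)"
```

```text
[ 0.57947902 -0.31183844  0.08      ] [ 0.57333476 -0.28483318  0.08      ] [ 0.58372859 -0.32800859  0.08      ]
103.53554359384788
t 3.8 pos [ 0.5781 -0.3112  0.0972] psi 100.54 F [-1.2  0.3 -0.5] M [ 0.01 -0.01 -0.02] w 0.022 j6 -0.68
xyz cm before turn [-0.1   0.13  2.92] after turn [-0.09  0.12  2.92] dr [-0.23 -0.19  0.04]
```

```bash

python3 -m creep '[{"xyz":[-0.1,0.12,0],"dr":[0.2,0.2,-3]},{"xyz":[0,0,0],"dr":[0,0,0]},{"xyz":[0,0,0.7],"dr":[0,0,0]},{"xyz":[0,0,0.7],"dr":[0,0,0]},{"xyz":[0,0,0.7],"dr":[0,0,0]},{"xyz":[0,0,0.6],"dr":[0,0,0]},{"xyz":[0,0,0],"dr":[0,0,0]},{"xyz":[0,0,0],"dr":[0,0,0]}]' 0.26
python3 -c "
from h import *
togo(.5795,-.3118,.068,103.5)"
```

```text
clock: 4.6
tool_pos: [0.5811, -0.313, 0.074]
ee_rot: [-0.003, 0.618, 0.786, -0.0]
contact_force: [-0.2, -0.4, 0.5]
grip_width: 0.0221
t 4.6 pos [ 0.5811 -0.313   0.074 ] psi 103.71 F [-0.2 -0.4  0.5] M [-0.03  0.01  0.02] w 0.0221 j6 -0.74
xyz cm before turn [ 0.15 -0.12  0.6 ] after turn [ 0.16 -0.12  0.6 ] dr [-0.22 -0.22  0.21]
```

```bash

python3 -m creep '[{"xyz":[0.1,-0.1,0.3],"dr":[-0.2,-0.2,0]},{"xyz":[0.05,-0.02,0.3],"dr":[0,0,0]},{"xyz":[0,0,0],"dr":[0,0,0]},{"xyz":[0,0,0],"dr":[0,0,0]},{"xyz":[0,0,0],"dr":[0,0,0]},{"xyz":[0,0,0],"dr":[0,0,0]},{"xyz":[0,0,0],"dr":[0,0,0]},{"xyz":[0,0,0],"dr":[0,0,0]}]' 0.17
python3 -c "
from h import *
togo(.5795,-.3118,.068,103.5)
p=read_camera('wrist');save(p,'w3')
cv2.imwrite('pics/w3b.png',cv2.resize(p['pixels'][180:330,160:360],(800,600),interpolation=cv2.INTER_CUBIC))
"
```

```text
clock: 5.4
tool_pos: [0.5797, -0.3119, 0.0684]
ee_rot: [0.0, 0.618, 0.787, 0.0]
contact_force: [-0.3, 0.4, 0.4]
grip_width: 0.0149
t 5.4 pos [ 0.5797 -0.3119  0.0684] psi 103.72 F [-0.3  0.4  0.4] M [-0.02 -0.04  0.01] w 0.0149 j6 -0.74
xyz cm before turn [ 0.02 -0.02  0.04] after turn [ 0.02 -0.02  0.04] dr [ 0.01 -0.    0.22]
```

View pics/w3b.png

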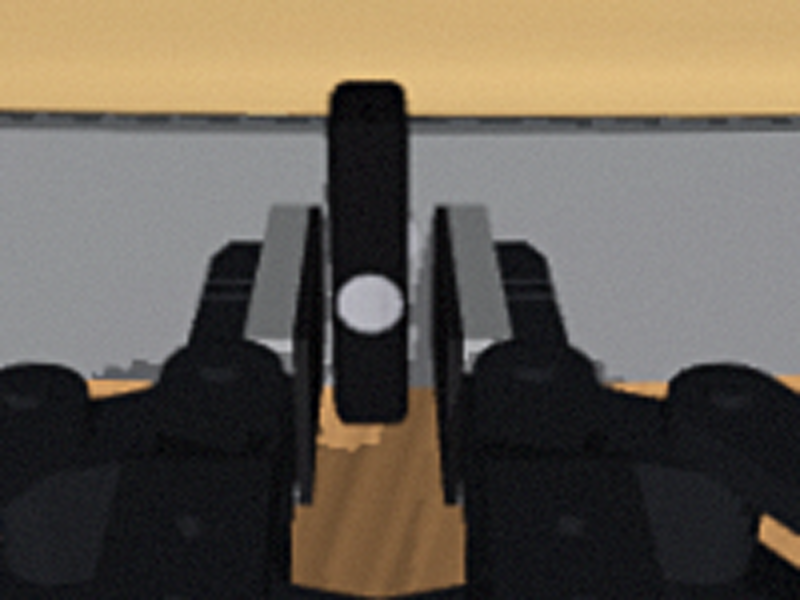

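```bash

python3 -m creep '[{"xyz":[0,-0.1,0],"dr":[0,0,0]},{"xyz":[0,0,0],"dr":[0,0,-4]},{"xyz":[0,0,0],"dr":[0,0,-4]},{"xyz":[0,0,0],"dr":[0,0,-4]},{"xyz":[0,0,0],"dr":[0,0,-4]},{"xyz":[0,0,0],"dr":[0,0,-4]},{"xyz":[0,0,0],"dr":[0,0,-2]},{"xyz":[0,0,0],"dr":[0,0,0]}]'
python3 -c "
from h import *
togo(.5795,-.3118,.068,103.5)
p=read_camera('wrist');save(p,'w4')
cv2.imwrite('pics/w4b.png',cv2.resize(p['pixels'][180:330,160:360],(800,600),interpolation=cv2.INTER_CUBIC))
"
```

```text
clock: 6.25
tool_pos: [0.5789, -0.3122, 0.0684]
ee_rot: [0.0, 0.456, 0.89, 0.0]
contact_force: [1.5, -0.2, -0.9]
grip_width: 0.0145
t 6.25 pos [ 0.5789 -0.3122  0.0684] psi 125.75 F [ 1.5 -0.2 -0.9] M [ 0.03 -0.17 -0.06] w 0.0145 j6 -1.12
xyz cm before turn [-0.01  0.07  0.04] after turn [0.02 0.07 0.04] dr [3.000e-02 1.000e-02 2.225e+01]
```

View pics/w4b.png

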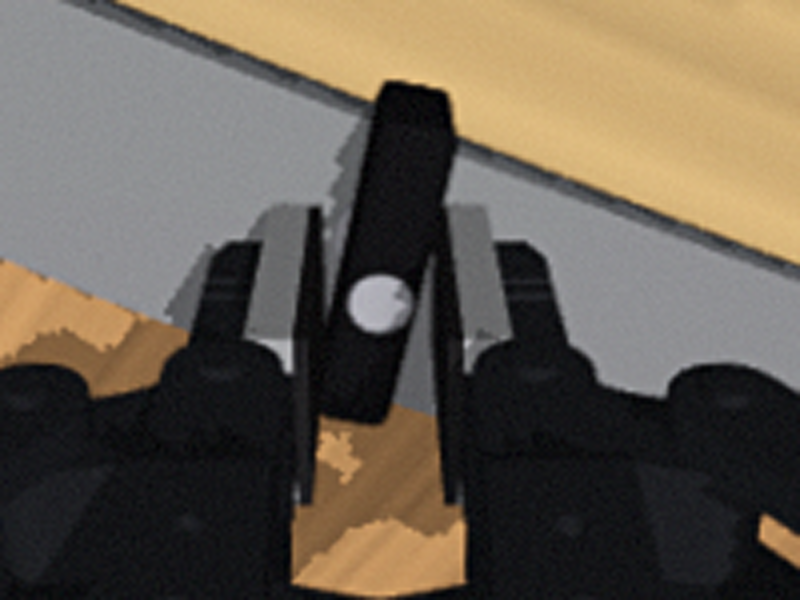

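```bash

python3 -m creep '[{"xyz":[0,0,0],"dr":[0,0,-0.5]},{"xyz":[0,0,0],"dr":[0,0,-0.5]},{"xyz":[0,0,0],"dr":[0,0,-0.5]},{"xyz":[0,0,0],"dr":[0,0,-0.5]},{"xyz":[0,0,0],"dr":[0,0,-0.5]},{"xyz":[0,0,0],"dr":[0,0,-0.5]},{"xyz":[0,0,0],"dr":[0,0,0]},{"xyz":[0,0,0],"dr":[0,0,0]}]'
python3 -c "
from h import *
togo(.5795,-.3118,.068,103.5)"
python3 -m creep '[{"xyz":[0,0,0],"dr":[0,0,-0.4]},{"xyz":[0,0,0],"dr":[0,0,-0.4]},{"xyz":[0,0,0],"dr":[0,0,-0.4]},{"xyz":[0,0,0],"dr":[0,0,-0.4]},{"xyz":[0,0,0],"dr":[0,0,-0.4]},{"xyz":[0,0,0],"dr":[0,0,0]},{"xyz":[0,0,0],"dr":[0,0,0]},{"xyz":[0,0,0],"dr":[0,0,0]}]'
python3 -c "
from h import *
togo(.5795,-.3118,.068,103.5)
p=read_camera('wrist');save(p,'w5')
cv2.imwrite('pics/w5b.png',cv2.resize(p['pixels'][180:330,160:360],(800,600),interpolation=cv2.INTER_CUBIC))
"
```

```text
clock: 7.1
tool_pos: [0.5788, -0.3122, 0.0684]
ee_rot: [0.0, 0.433, 0.902, 0.0]
contact_force: [2.0, -0.1, -0.6]
grip_width: 0.0141
t 7.1 pos [ 0.5788 -0.3122  0.0684] psi 128.72 F [ 2.  -0.1 -0.6] M [ 0.04 -0.41 -0.  ] w 0.0141 j6 -1.17
xyz cm before turn [-0.01  0.08  0.04] after turn [0.02 0.08 0.04] dr [2.000e-02 1.000e-02 2.522e+01]
clock: 7.9
tool_pos: [0.5787, -0.3121, 0.0683]
ee_rot: [0.0, 0.417, 0.909, 0.0]
contact_force: [3.6, 0.9, 0.1]
grip_width: 0.0144
t 7.9 pos [ 0.5787 -0.3121  0.0683] psi 130.72 F [3.6 0.9 0.1] M [ 0.05 -0.52 -0.04] w 0.0144 j6 -1.21
xyz cm before turn [-0.02  0.08  0.03] after turn [0.01 0.08 0.03] dr [ 1.000e-02 -0.000e+00  2.722e+01]
```

View pics/w5b.png

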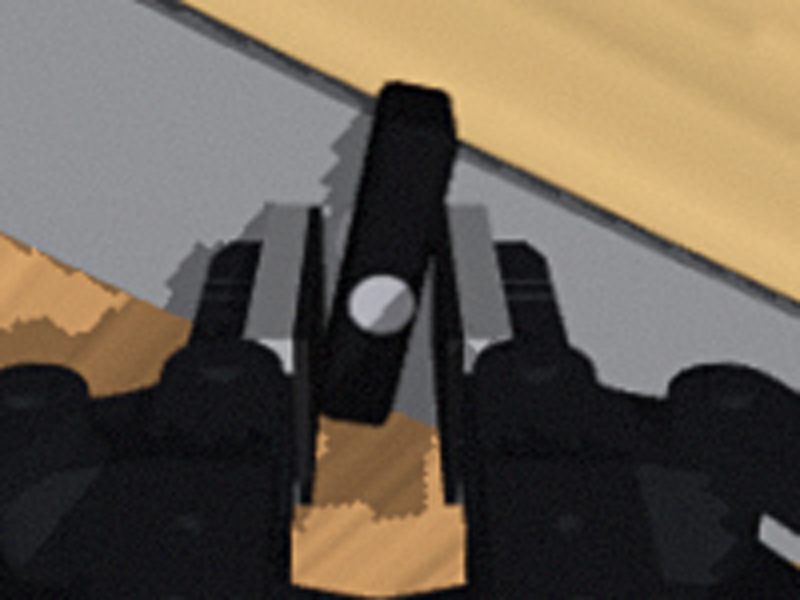

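```bash

python3 -m creep '[{"xyz":[0,0,0],"dr":[0,0,-0.4]},{"xyz":[0,0,0],"dr":[0,0,-0.4]},{"xyz":[0,0,0],"dr":[0,0,-0.4]},{"xyz":[0,0,0],"dr":[0,0,-0.4]},{"xyz":[0,0,0],"dr":[0,0,-0.4]},{"xyz":[0,0,0],"dr":[0,0,0]},{"xyz":[0,0,0],"dr":[0,0,0]},{"xyz":[0,0,0],"dr":[0,0,0]}]'
python3 -c "
from h import *
togo(.5795,-.3118,.068,103.5)
p=read_camera('wrist');save(p,'w6')
cv2.imwrite('pics/w6b.png',cv2.resize(p['pixels'][180:330,160:360],(800,600),interpolation=cv2.INTER_CUBIC))
"
```

```text
clock: 8.75
tool_pos: [0.5787, -0.3122, 0.0683]
ee_rot: [0.0, 0.401, 0.916, 0.0]
contact_force: [3.8, 0.1, -1.1]
grip_width: 0.0143
t 8.75 pos [ 0.5787 -0.3122  0.0683] psi 132.72 F [ 3.8  0.1 -1.1] M [ 0.06 -0.58 -0.07] w 0.0143 j6 -1.24
xyz cm before turn [-0.03  0.08  0.03] after turn [0.02 0.08 0.03] dr [ 1.000e-02 -0.000e+00  2.922e+01]
```

View pics/w6b.png

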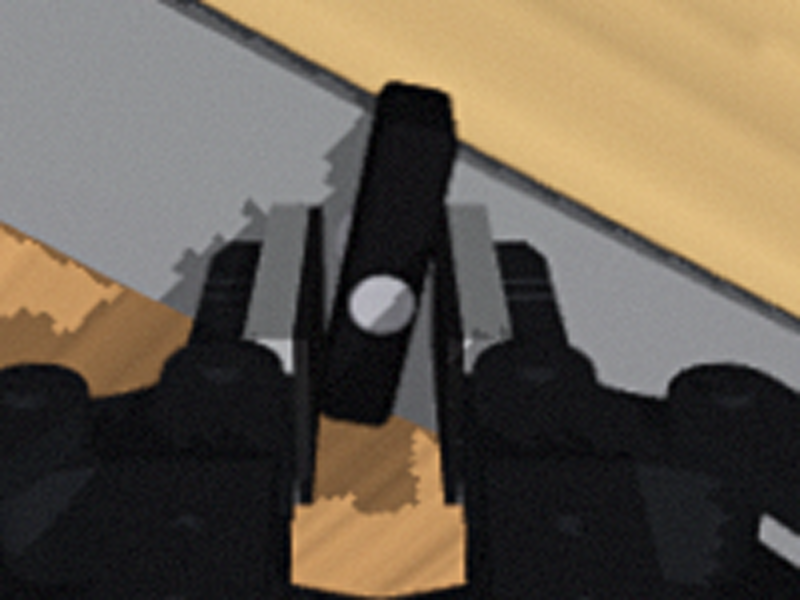

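```bash

python3 -m creep '[{"xyz":[0,0,0],"dr":[0,0,-0.5]},{"xyz":[0,0,0],"dr":[0,0,-0.5]},{"xyz":[0,0,0],"dr":[0,0,-0.5]},{"xyz":[0,0,0],"dr":[0,0,-0.5]},{"xyz":[0,0,0],"dr":[0,0,-0.5]},{"xyz":[0,0,0],"dr":[0,0,-0.5]},{"xyz":[0,0,0],"dr":[0,0,0]},{"xyz":[0,0,0],"dr":[0,0,0]}]'
python3 -c "
from h import *
togo(.5795,-.3118,.068,103.5)
p=read_camera('wrist');save(p,'w7');
cv2.imwrite('pics/w7b.png',cv2.resize(p['pixels'][180:330,160:360],(800,600),interpolation=cv2.INTER_CUBIC))
"
```

```text
clock: 9.6
tool_pos: [0.5789, -0.3122, 0.0683]
ee_rot: [0.0, 0.377, 0.926, 0.0]
contact_force: [5.8, 0.7, -1.1]
grip_width: 0.0146
t 9.6 pos [ 0.5789 -0.3122  0.0683] psi 135.74 F [ 5.8  0.7 -1.1] M [ 0.1  -0.82 -0.14] w 0.0146 j6 -1.3
xyz cm before turn [-0.02  0.07  0.03] after turn [0.02 0.07 0.03] dr [3.000e-02 1.000e-02 3.224e+01]
```

View pics/w7b.png

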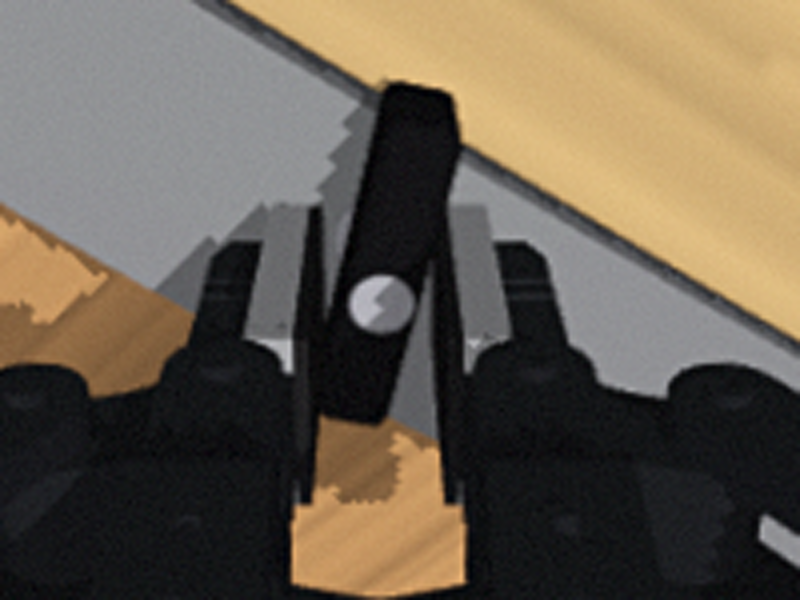

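```bash
python3 - <<'E'
from h import *
for n in range(4,8):
    im=cv2.imread(f'pics/w{n}.png').astype(int); 
    g=im.sum(2)
    r=[]
    for row in (207,210,213,216,219,222,225,228):
        c=np.where(g[row,245:280]<150)[0]+245; r.append((c.mean().round(1),len(c)))
    print(n,r)
E
```

```text
4 [(np.float64(262.0), 19), (np.float64(262.5), 20), (np.float64(262.5), 22), (np.float64(263.0), 23), (np.float64(261.5), 22), (np.float64(261.0), 23), (np.float64(260.5), 22), (np.float64(259.5), 22)]
5 [(np.float64(262.5), 20), (np.float64(262.5), 20), (np.float64(263.0), 21), (np.float64(263.5), 24), (np.float64(262.0), 23), (np.float64(261.5), 22), (np.float64(260.5), 22), (np.float64(259.5), 22)]
6 [(np.float64(262.5), 20), (np.float64(262.5), 20), (np.float64(263.0), 21), (np.float64(263.0), 23), (np.float64(262.0), 23), (np.float64(261.5), 22), (np.float64(260.5), 22), (np.float64(259.5), 22)]
7 [(np.float64(263.0), 19), (np.float64(263.5), 20), (np.float64(263.5), 22), (np.float64(263.5), 24), (np.float64(263.0), 23), (np.float64(262.0), 23), (np.float64(261.0), 23), (np.float64(260.0), 23)]
```

```bash

python3 -m creep '[{"xyz":[0,0,0],"dr":[0,0,-0.5]},{"xyz":[0,0,0],"dr":[0,0,-0.5]},{"xyz":[0,0,0],"dr":[0,0,-0.5]},{"xyz":[0,0,0],"dr":[0,0,0]},{"xyz":[0,0,0],"dr":[0,0,0]},{"xyz":[0,0,0],"dr":[0,0,0]},{"xyz":[0,0,0],"dr":[0,0,0]},{"xyz":[0,0,0],"dr":[0,0,0]}]'
python3 -c "
from h import *
togo(.5795,-.3118,.068,103.5)
p=read_camera('wrist');save(p,'w8');
for n in (6,7,8):
    g=cv2.imread(f'pics/w{n}.png').astype(int).sum(2)
    print([(np.where(g[r,245:280]<150)[0]+245).mean().round(1) for r in (207,210,213,216,219,222,225,228)])
"
```

```text
clock: 10.45
tool_pos: [0.5789, -0.3122, 0.0684]
ee_rot: [0.0, 0.365, 0.931, 0.0]
contact_force: [5.4, -0.1, -0.3]
grip_width: 0.0146
t 10.45 pos [ 0.5789 -0.3122  0.0684] psi 137.23 F [ 5.4 -0.1 -0.3] M [ 0.11 -0.83 -0.17] w 0.0146 j6 -1.32
xyz cm before turn [-0.02  0.07  0.04] after turn [0.02 0.07 0.04] dr [3.000e-02 1.000e-02 3.373e+01]
[np.float64(262.5), np.float64(262.5), np.float64(263.0), np.float64(263.0), np.float64(262.0), np.float64(261.5), np.float64(260.5), np.float64(259.5)]
[np.float64(263.0), np.float64(263.5), np.float64(263.5), np.float64(263.5), np.float64(263.0), np.float64(262.0), np.float64(261.0), np.float64(260.0)]
[np.float64(264.0), np.float64(263.5), np.float64(264.0), np.float64(264.0), np.float64(263.0), np.float64(262.0), np.float64(261.0), np.float64(260.5)]
```

```bash

python3 -m creep '[{"xyz":[0,0,0],"dr":[0,0,-0.5]},{"xyz":[0,0,0],"dr":[0,0,-0.5]},{"xyz":[0,0,0],"dr":[0,0,-0.5]},{"xyz":[0,0,0],"dr":[0,0,-0.5]},{"xyz":[0,0,0],"dr":[0,0,0]},{"xyz":[0,0,0],"dr":[0,0,0]},{"xyz":[0,0,0],"dr":[0,0,0]},{"xyz":[0,0,0],"dr":[0,0,0]}]'
python3 -c "
from h import *
togo(.5795,-.3118,.068,103.5)
p=read_camera('wrist');save(p,'w9');
cv2.imwrite('pics/w9b.png',cv2.resize(p['pixels'][180:330,160:360],(800,600),interpolation=cv2.INTER_CUBIC))
for n in (6,7,8,9):
    g=cv2.imread(f'pics/w{n}.png').astype(int).sum(2)
    print([(np.where(g[r,245:280]<150)[0]+245).mean().round(1) for r in (207,210,213,216,219,222,225,228)])
"
```

```text
clock: 11.3
tool_pos: [0.5789, -0.3121, 0.0683]
ee_rot: [0.0, 0.348, 0.937, 0.0]
contact_force: [3.7, 1.4, -0.5]
grip_width: 0.0148
t 11.3 pos [ 0.5789 -0.3121  0.0683] psi 139.22 F [ 3.7  1.4 -0.5] M [ 0.1  -0.9  -0.27] w 0.0148 j6 -1.36
xyz cm before turn [-0.02  0.06  0.03] after turn [0.02 0.07 0.03] dr [3.000e-02 1.000e-02 3.572e+01]
[np.float64(262.5), np.float64(262.5), np.float64(263.0), np.float64(263.0), np.float64(262.0), np.float64(261.5), np.float64(260.5), np.float64(259.5)]
[np.float64(263.0), np.float64(263.5), np.float64(263.5), np.float64(263.5), np.float64(263.0), np.float64(262.0), np.float64(261.0), np.float64(260.0)]
[np.float64(264.0), np.float64(263.5), np.float64(264.0), np.float64(264.0), np.float64(263.0), np.float64(262.0), np.float64(261.0), np.float64(260.5)]
[np.float64(264.0), np.float64(264.5), np.float64(264.5), np.float64(264.0), np.float64(263.5), np.float64(262.5), np.float64(262.0), np.float64(261.0)]
```

View pics/w9b.png

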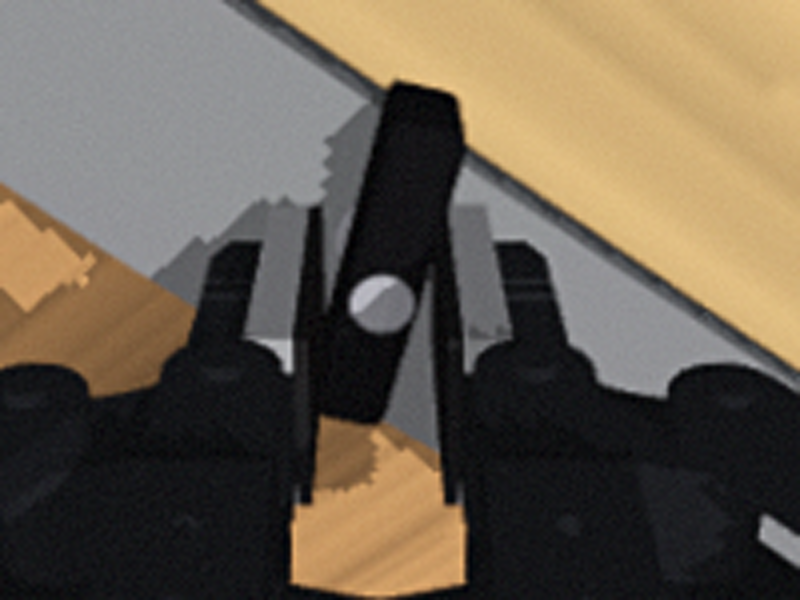

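```bash

python3 -m creep '[{"xyz":[0,0,0],"dr":[0,0,4]},{"xyz":[0,0,0],"dr":[0,0,6]},{"xyz":[0,0,0],"dr":[0,0,6]},{"xyz":[0,0,0],"dr":[0,0,6]},{"xyz":[0,0,0],"dr":[0,0,6]},{"xyz":[0,0,0],"dr":[0,0,6]},{"xyz":[0,0,0],"dr":[0,0,6]},{"xyz":[0,0,0],"dr":[0,0,4]}]'
python3 -c "
from h import *
togo(.5795,-.3118,.068,17)
p=read_camera('wrist');save(p,'w10');
cv2.imwrite('pics/w10b.png',cv2.resize(p['pixels'][180:330,160:360],(800,600),interpolation=cv2.INTER_CUBIC))
"
```

```text
clock: 12.15
tool_pos: [0.5777, -0.3114, 0.0678]
ee_rot: [-0.001, 0.675, 0.737, -0.0]
contact_force: [2.2, 2.5, 0.3]
grip_width: 0.0144
t 12.15 pos [ 0.5777 -0.3114  0.0678] psi 95.02 F [2.2 2.5 0.3] M [ 0.36 -0.38  0.05] w 0.0144 j6 -0.58
xyz cm before turn [-0.05  0.18 -0.02] after turn [ 0.16  0.09 -0.02] dr [-0.16 -0.   78.02]
```

View pics/w10b.png

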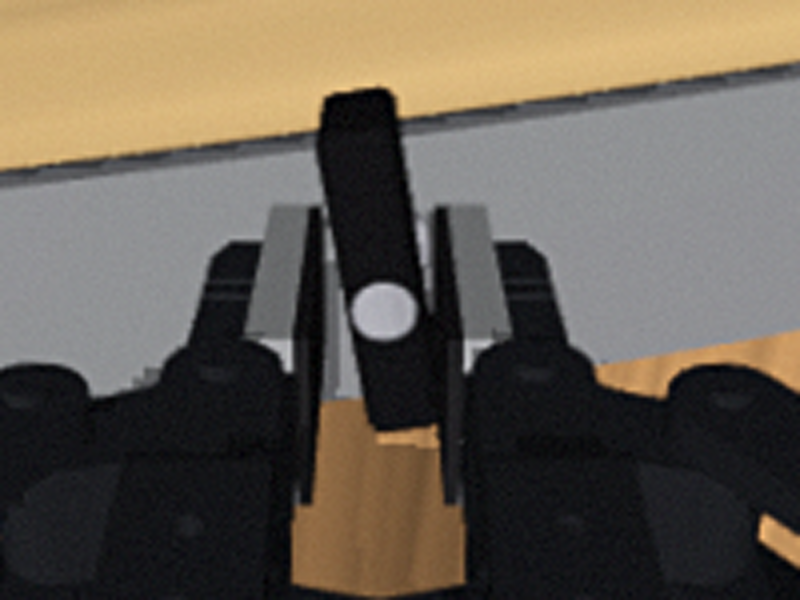

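```bash

python3 -m creep '[{"xyz":[0,0.05,0],"dr":[0,0,3]},{"xyz":[0,0,0],"dr":[0,0,5]},{"xyz":[0,0,0],"dr":[0,0,5]},{"xyz":[0,0,0],"dr":[0,0,5]},{"xyz":[0,0,0],"dr":[0,0,5]},{"xyz":[0,0,0],"dr":[0,0,5]},{"xyz":[0,0,0],"dr":[0,0,5]},{"xyz":[0,0,0],"dr":[0,0,3]}]'
python3 -c "
from h import *
togo(.5795,-.3118,.068,17)
p=read_camera('wrist');save(p,'w11');
cv2.imwrite('pics/w11b.png',cv2.resize(p['pixels'][180:330,160:360],(800,600),interpolation=cv2.INTER_CUBIC))
"
```

```text
clock: 13.0
tool_pos: [0.5782, -0.3117, 0.0679]
ee_rot: [-0.001, 0.87, 0.494, -0.001]
contact_force: [0.9, 1.4, -0.3]
grip_width: 0.0143
t 13.0 pos [ 0.5782 -0.3117  0.0679] psi 59.16 F [ 0.9  1.4 -0.3] M [ 0.3  -0.26  0.02] w 0.0143 j6 0.04
xyz cm before turn [ 0.06  0.12 -0.01] after turn [ 0.12  0.05 -0.01] dr [-0.12  0.06 42.16]
```

View pics/w11b.png

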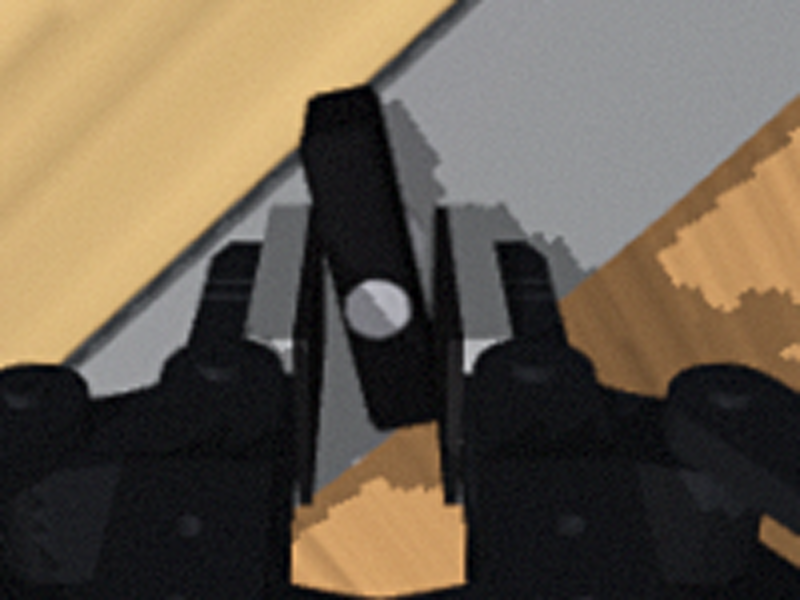

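```bash

python3 -m creep '[{"xyz":[0,0,0],"dr":[0,0,4]},{"xyz":[0,0,0],"dr":[0,0,6]},{"xyz":[0,0,0],"dr":[0,0,6]},{"xyz":[0,0,0],"dr":[0,0,6]},{"xyz":[0,0,0],"dr":[0,0,6]},{"xyz":[0,0,0],"dr":[0,0,6]},{"xyz":[0,0,0],"dr":[0,0,6]},{"xyz":[0,0,0],"dr":[0,0,6]}]'
python3 -c "
from h import *
togo(.5795,-.3118,.068,17)
p=read_camera('wrist');save(p,'w12');
cv2.imwrite('pics/w12b.png',cv2.resize(p['pixels'][180:330,160:360],(800,600),interpolation=cv2.INTER_CUBIC))
"
```

```text
clock: 13.85
tool_pos: [0.5779, -0.3115, 0.0679]
ee_rot: [-0.001, 0.993, 0.115, -0.001]
contact_force: [-1.3, 3.5, 1.3]
grip_width: 0.0146
t 13.85 pos [ 0.5779 -0.3115  0.0679] psi 13.15 F [-1.3  3.5  1.3] M [ 0.55 -0.01  0.03] w 0.0146 j6 0.84
xyz cm before turn [ 0.15  0.07 -0.01] after turn [ 0.14  0.08 -0.01] dr [-0.12  0.12 -3.85]
```

View pics/w12b.png

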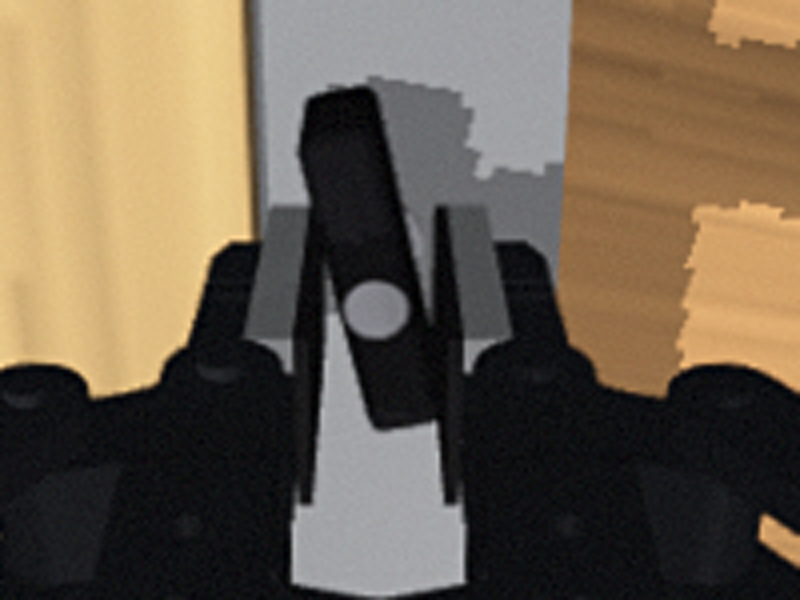

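```bash

python3 -m creep '[{"xyz":[0,0,0],"dr":[0,0,-3]},{"xyz":[0,0,0],"dr":[0,0,0]},{"xyz":[0,0,-2],"dr":[0,0,0]},{"xyz":[0,0,-3],"dr":[0,0,0]},{"xyz":[0,-3.3,-1],"dr":[0,0,0]},{"xyz":[0,-4.5,0],"dr":[0,0,0]},{"xyz":[0,-4.5,0],"dr":[0,0,0]},{"xyz":[0,-4,0],"dr":[0,0,0]}]' 0.28
python3 -m creep '[{"xyz":[0,-1,0],"dr":[0,0,-8]},{"xyz":[0,0,0],"dr":[0,0,-8]},{"xyz":[0,0,0],"dr":[0,0,-8]},{"xyz":[0,0,0],"dr":[0,0,-8]},{"xyz":[0,0,0],"dr":[0,0,-8]},{"xyz":[0,0,0],"dr":[0,0,-8]},{"xyz":[0,0,0],"dr":[0,0,-8]},{"xyz":[0,0,0],"dr":[0,0,-8]}]'
python3 -c "
from h import *
togo(.5387,-.1427,.105,108)
"
```

```text
clock: 14.7
tool_pos: [0.5323, -0.1542, 0.1283]
ee_rot: [-0.0, 0.99, 0.142, -0.0]
contact_force: [0.5, 0.8, 0.9]
grip_width: 0.0235
clock: 15.5
tool_pos: [0.5304, -0.1462, 0.1282]
ee_rot: [-0.0, 0.762, 0.647, -0.0]
contact_force: [-0.2, 0.0, 0.8]
grip_width: 0.0239
t 15.5 pos [ 0.5304 -0.1462  0.1282] psi 80.64 F [-0.2  0.   0.8] M [ 0.02 -0.02  0.02] w 0.0239 j6 -0.11
xyz cm before turn [0.48 0.77 2.32] after turn [0.08 0.9  2.32] dr [-4.000e-02  1.000e-02 -2.736e+01]
```

```bash

python3 -m creep '[{"xyz":[0.5,0.75,0],"dr":[0,0,0]},{"xyz":[0,0,0.8],"dr":[0,0,-8]},{"xyz":[0,0,0.8],"dr":[0,0,-8]},{"xyz":[0,0,0.7],"dr":[0,0,-8]},{"xyz":[0,0,0],"dr":[0,0,-3]},{"xyz":[0,0,0],"dr":[0,0,0]},{"xyz":[0,0,0],"dr":[0,0,0]},{"xyz":[0,0,0],"dr":[0,0,0]}]'
python3 -c "
from h import *
togo(.5387,-.1427,.068,108)
p=read_camera('wrist');save(p,'v1');np.save('pics/v1cal.npy',{k:p[k] for k in('mtx','rvec','tvec')},allow_pickle=True)
cv2.imwrite('pics/v1b.png',cv2.resize(p['pixels'][180:330,160:360],(800,600),interpolation=cv2.INTER_CUBIC))
"
```

```text
clock: 16.3
tool_pos: [0.5393, -0.1423, 0.1055]
ee_rot: [0.0, 0.594, 0.804, 0.0]
contact_force: [-0.9, -0.6, 0.6]
grip_width: 0.0238
t 16.3 pos [ 0.5393 -0.1423  0.1055] psi 107.08 F [-0.9 -0.6  0.6] M [-0.03 -0.04  0.02] w 0.0238 j6 -0.56
xyz cm before turn [-0.02 -0.07  3.75] after turn [-0.01 -0.07  3.75] dr [ 0.02  0.01 -0.92]
```

View pics/v1b.png

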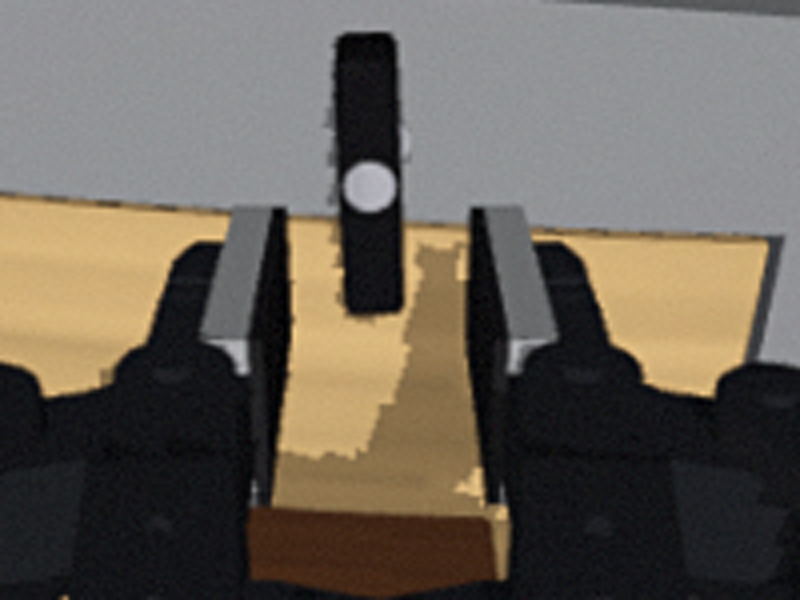

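```bash
python3 -c "
from h import *
p=np.load('pics/v1cal.npy',allow_pickle=True).item()
f=lambda u,v:wonz(p,160+u/4,180+v/4,.08)
L=f(369,187);print(L,f(367,40),f(374,305)); a=f(366,40)-f(374,305);print(np.degrees(np.arctan2(a[1],a[0])))
togo(L[0],L[1],.068,108)"
```

```text
[ 0.53894383 -0.14259665  0.08      ] [ 0.53174651 -0.11999295  0.08      ] [ 0.54582239 -0.16242888  0.08      ]
108.54003014018004
t 16.35 pos [ 0.5393 -0.1423  0.1055] psi 107.11 F [-0.1 -0.1 -0.5] M [-0.01 -0.02  0.02] w 0.0241 j6 -0.56
xyz cm before turn [-0.01 -0.04  3.75] after turn [-0.01 -0.04  3.75] dr [ 0.02  0.01 -0.89]
```

```bash

python3 -m creep '[{"xyz":[0,-0.12,0],"dr":[0,0,-1]},{"xyz":[0,0,0.9],"dr":[0,0,0]},{"xyz":[0,0,0.9],"dr":[0,0,0]},{"xyz":[0,0,0.9],"dr":[0,0,0]},{"xyz":[0,0,0.75],"dr":[0,0,0]},{"xyz":[0,0,0.3],"dr":[0,0,0]},{"xyz":[0,0,0],"dr":[0,0,0]},{"xyz":[0,0,0],"dr":[0,0,0]}]'
python3 -m creep '[{"xyz":[0,0,0],"dr":[0,0,0]},{"xyz":[0,0,0],"dr":[0,0,0]},{"xyz":[0,0,0],"dr":[0,0,0]},{"xyz":[0,0,0],"dr":[0,0,0]},{"xyz":[0,0,0],"dr":[0,0,-4]},{"xyz":[0,0,0],"dr":[0,0,-4]},{"xyz":[0,0,0],"dr":[0,0,-4]},{"xyz":[0,0,0],"dr":[0,0,0]}]' 0.17
python3 -c "
from h import *
togo(.5387,-.1427,.068,108)
p=read_camera('wrist');save(p,'v2')
cv2.imwrite('pics/v2b.png',cv2.resize(p['pixels'][180:330,160:360],(800,600),interpolation=cv2.INTER_CUBIC))
"
```

```text
clock: 17.15
tool_pos: [0.5381, -0.1427, 0.0678]
ee_rot: [0.0, 0.586, 0.81, 0.0]
contact_force: [-0.4, 0.6, 0.2]
grip_width: 0.0237
clock: 17.95
tool_pos: [0.5381, -0.1427, 0.0679]
ee_rot: [0.0, 0.498, 0.867, 0.0]
contact_force: [-1.0, -0.1, 0.5]
grip_width: 0.0145
t 17.95 pos [ 0.5381 -0.1427  0.0679] psi 120.28 F [-1.  -0.1  0.5] M [-0.07 -0.09  0.03] w 0.0145 j6 -0.79
xyz cm before turn [-0.03  0.05 -0.01] after turn [-0.02  0.06 -0.01] dr [2.000e-02 1.000e-02 1.228e+01]
```

View pics/v2b.png

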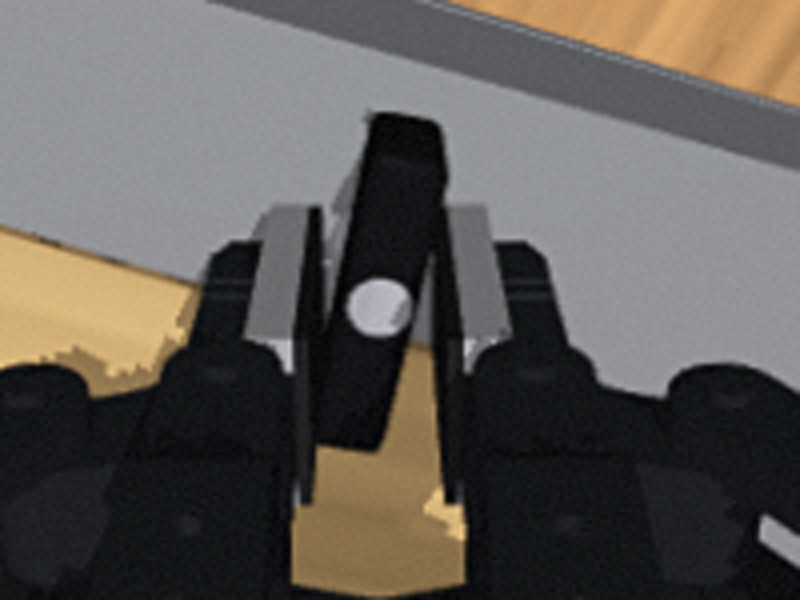

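```bash

python3 -m creep '[{"xyz":[0,0,0],"dr":[0,0,-3]},{"xyz":[0,0,0],"dr":[0,0,-3]},{"xyz":[0,0,0],"dr":[0,0,-3]},{"xyz":[0,0,0],"dr":[0,0,-2]},{"xyz":[0,0,0],"dr":[0,0,-1]},{"xyz":[0,0,0],"dr":[0,0,-1]},{"xyz":[0,0,0],"dr":[0,0,-0.5]},{"xyz":[0,0,0],"dr":[0,0,0]}]'
python3 -c "
from h import *
togo(.5387,-.1427,.068,108)
p=read_camera('wrist');save(p,'v3')
for n in (2,3):
    g=cv2.imread(f'pics/v{n}.png').astype(int).sum(2)
    print([(np.where(g[r,245:280]<150)[0]+245).mean().round(1) for r in (213,216,219,222,225,228)])
"
```

```text
clock: 18.8
tool_pos: [0.5383, -0.1427, 0.0679]
ee_rot: [0.0, 0.393, 0.919, 0.0]
contact_force: [2.5, 0.5, -0.7]
grip_width: 0.0146
t 18.8 pos [ 0.5383 -0.1427  0.0679] psi 133.7 F [ 2.5  0.5 -0.7] M [ 0.06 -0.43 -0.04] w 0.0146 j6 -1.02
xyz cm before turn [-0.03  0.03 -0.01] after turn [-0.01  0.04 -0.01] dr [4.00e-02 2.00e-02 2.57e+01]
[np.float64(260.5), np.float64(261.0), np.float64(260.5), np.float64(260.5), np.float64(260.5), np.float64(259.5)]
[np.float64(261.5), np.float64(261.0), np.float64(261.0), np.float64(261.0), np.float64(260.5), np.float64(260.0)]
```

```bash

python3 -m creep '[{"xyz":[0,0,0],"dr":[0,0,-0.7]},{"xyz":[0,0,0],"dr":[0,0,-0.7]},{"xyz":[0,0,0],"dr":[0,0,-0.7]},{"xyz":[0,0,0],"dr":[0,0,-0.7]},{"xyz":[0,0,0],"dr":[0,0,-0.7]},{"xyz":[0,0,0],"dr":[0,0,-0.5]},{"xyz":[0,0,0],"dr":[0,0,0]},{"xyz":[0,0,0],"dr":[0,0,0]}]'
python3 -c "
from h import *
togo(.5387,-.1427,.068,108)
p=read_camera('wrist');save(p,'v4')
for n in (2,3,4):
    g=cv2.imread(f'pics/v{n}.png').astype(int).sum(2)
    print([(np.where(g[r,245:280]<150)[0]+245).mean().round(1) for r in (213,216,219,222,225,228)])
"
```

```text
clock: 19.65
tool_pos: [0.5383, -0.1427, 0.0679]
ee_rot: [0.0, 0.361, 0.933, 0.0]
contact_force: [5.0, 2.1, -0.2]
grip_width: 0.0144
t 19.65 pos [ 0.5383 -0.1427  0.0679] psi 137.73 F [ 5.   2.1 -0.2] M [ 0.25 -0.8  -0.21] w 0.0144 j6 -1.1
xyz cm before turn [-0.03  0.03 -0.01] after turn [-0.01  0.04 -0.01] dr [4.000e-02 2.000e-02 2.973e+01]
[np.float64(260.5), np.float64(261.0), np.float64(260.5), np.float64(260.5), np.float64(260.5), np.float64(259.5)]
[np.float64(261.5), np.float64(261.0), np.float64(261.0), np.float64(261.0), np.float64(260.5), np.float64(260.0)]
[np.float64(262.5), np.float64(262.0), np.float64(262.0), np.float64(261.5), np.float64(261.0), np.float64(260.5)]
```

```bash

python3 -m creep '[{"xyz":[0,0,0],"dr":[0,0,4]},{"xyz":[0,0,0],"dr":[0,0,6]},{"xyz":[0,0,0],"dr":[0,0,6]},{"xyz":[0,0,0],"dr":[0,0,6]},{"xyz":[0,0,0],"dr":[0,0,6]},{"xyz":[0,0,0],"dr":[0,0,6]},{"xyz":[0,0,0],"dr":[0,0,6]},{"xyz":[0,0,0],"dr":[0,0,4]}]'
python3 -m creep '[{"xyz":[0,0,0],"dr":[0,0,3]},{"xyz":[0,0,0],"dr":[0,0,4]},{"xyz":[0,0,0],"dr":[0,0,3]},{"xyz":[0,0,0],"dr":[0,0,2]},{"xyz":[0,0,0],"dr":[0,0,2]},{"xyz":[0,0,0],"dr":[0,0,2]},{"xyz":[0,0,0],"dr":[0,0,1]},{"xyz":[0,0,0],"dr":[0,0,0]}]'
python3 -c "
from h import *
togo(.5387,-.1427,.068,14)
p=read_camera('wrist');save(p,'v5')
cv2.imwrite('pics/v5b.png',cv2.resize(p['pixels'][180:330,160:360],(800,600),interpolation=cv2.INTER_CUBIC))
"
```

```text
clock: 20.5
tool_pos: [0.5371, -0.1423, 0.0675]
ee_rot: [-0.001, 0.685, 0.729, -0.0]
contact_force: [2.1, 2.3, 1.3]
grip_width: 0.0146
clock: 21.3
tool_pos: [0.5374, -0.1426, 0.0676]
ee_rot: [-0.0, 0.784, 0.621, -0.0]
contact_force: [2.3, 0.5, -0.3]
grip_width: 0.0143
t 21.3 pos [ 0.5374 -0.1426  0.0676] psi 76.75 F [ 2.3  0.5 -0.3] M [ 0.19 -0.29  0.02] w 0.0143 j6 -0.03
xyz cm before turn [ 0.02  0.12 -0.04] after turn [ 0.12  0.04 -0.04] dr [-5.000e-02  3.000e-02  6.275e+01]
```

View pics/v5b.png

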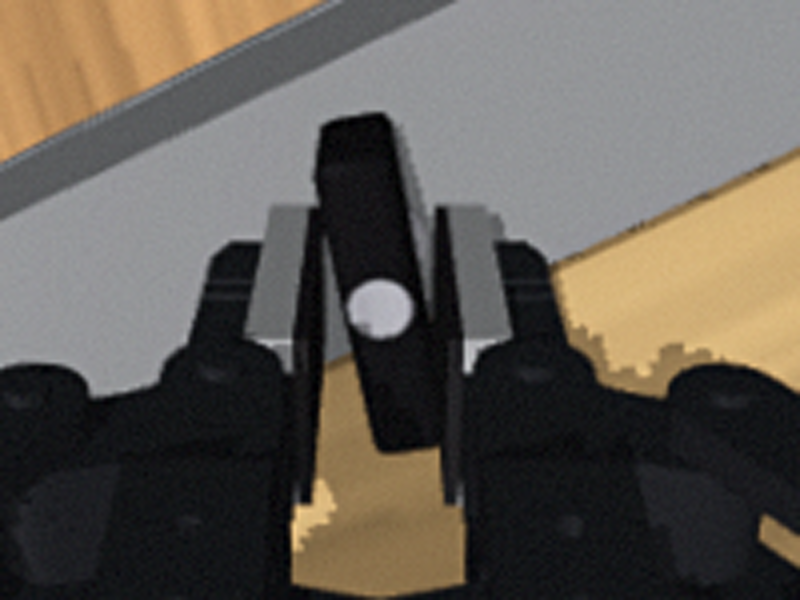

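```bash

python3 -m creep '[{"xyz":[0,0,0],"dr":[0,0,2]},{"xyz":[0,0,0],"dr":[0,0,2]},{"xyz":[0,0,0],"dr":[0,0,1]},{"xyz":[0,0,0],"dr":[0,0,1]},{"xyz":[0,0,0],"dr":[0,0,1]},{"xyz":[0,0,0],"dr":[0,0,1]},{"xyz":[0,0,0],"dr":[0,0,1]},{"xyz":[0,0,0],"dr":[0,0,0]}]'
python3 -c "
from h import *
togo(.5387,-.1427,.068,14)"
```

```text
clock: 22.15
tool_pos: [0.5377, -0.1427, 0.0677]
ee_rot: [-0.0, 0.831, 0.557, -0.0]
contact_force: [1.6, 1.3, -0.7]
grip_width: 0.0145
t 22.15 pos [ 0.5377 -0.1427  0.0677] psi 67.69 F [ 1.6  1.3 -0.7] M [ 0.13 -0.19  0.05] w 0.0145 j6 0.13
xyz cm before turn [ 0.04  0.1  -0.03] after turn [ 0.1   0.03 -0.03] dr [-3.000e-02  1.000e-02  5.369e+01]
```

Free on this side (moment stays at friction level, past 0.3). Go on.

```bash

python3 -m creep '[{"xyz":[0,0,0],"dr":[0,0,3]},{"xyz":[0,0,0],"dr":[0,0,4]},{"xyz":[0,0,0],"dr":[0,0,4]},{"xyz":[0,0,0],"dr":[0,0,4]},{"xyz":[0,0,0],"dr":[0,0,4]},{"xyz":[0,0,0],"dr":[0,0,4]},{"xyz":[0,0,0],"dr":[0,0,4]},{"xyz":[0,0,0],"dr":[0,0,3]}]'
python3 -c "
from h import *
togo(.5387,-.1427,.068,14)"
python3 -m creep '[{"xyz":[0,0,0],"dr":[0,0,3]},{"xyz":[0,0,0],"dr":[0,0,4]},{"xyz":[0,0,0],"dr":[0,0,4]},{"xyz":[0,0,0],"dr":[0,0,4]},{"xyz":[0,0,0],"dr":[0,0,4]},{"xyz":[0,0,0],"dr":[0,0,3]},{"xyz":[0,0,0],"dr":[0,0,2]},{"xyz":[0,0,0],"dr":[0,0,0]}]'
python3 -c "
from h import *
togo(.5387,-.1427,.068,14)
p=read_camera('wrist');save(p,'v6')
cv2.imwrite('pics/v6b.png',cv2.resize(p['pixels'][180:330,160:360],(800,600),interpolation=cv2.INTER_CUBIC))
"
```

```text
clock: 22.95
tool_pos: [0.5374, -0.1425, 0.0677]
ee_rot: [-0.0, 0.947, 0.322, -0.0]
contact_force: [0.7, 1.8, 0.4]
grip_width: 0.0146
t 22.95 pos [ 0.5374 -0.1425  0.0677] psi 37.58 F [0.7 1.8 0.4] M [0.22 0.01 0.07] w 0.0146 j6 0.65
xyz cm before turn [ 0.1   0.09 -0.03] after turn [ 0.13  0.05 -0.03] dr [-0.05  0.05 23.58]
clock: 23.75
tool_pos: [0.5372, -0.1424, 0.0677]
ee_rot: [-0.0, 0.993, 0.119, -0.001]
contact_force: [-2.1, 2.7, 1.5]
grip_width: 0.0147
t 23.75 pos [ 0.5372 -0.1424  0.0677] psi 13.71 F [-2.1  2.7  1.5] M [ 0.48  0.23 -0.  ] w 0.0147 j6 1.07
xyz cm before turn [ 0.14  0.07 -0.03] after turn [ 0.14  0.07 -0.03] dr [-0.06  0.07 -0.29]
```

View pics/v6b.png

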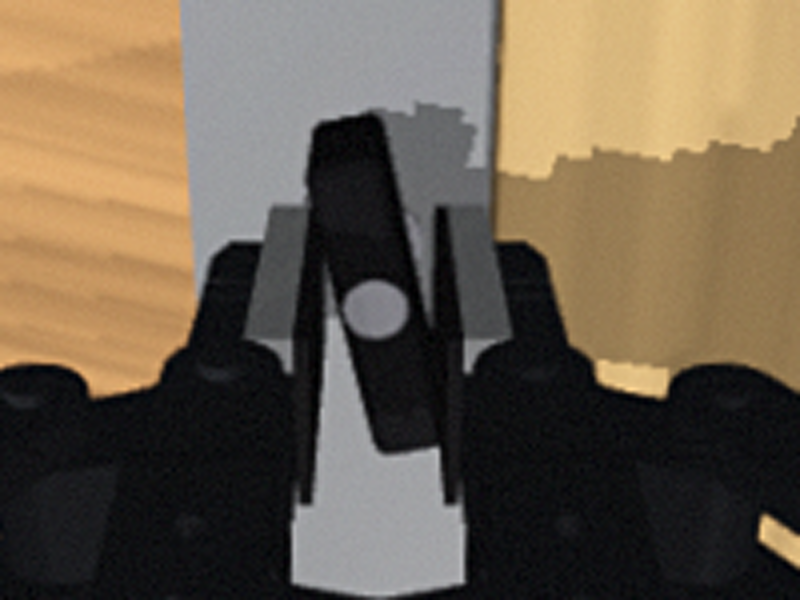

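```bash

python3 -m creep '[{"xyz":[0,0,0],"dr":[0,0,-3]},{"xyz":[0,0,0],"dr":[0,0,0]},{"xyz":[0,0,-2],"dr":[0,0,0]},{"xyz":[0,0,-3],"dr":[0,0,0]},{"xyz":[0,2,-1],"dr":[0,0,3]},{"xyz":[0,3,0],"dr":[0,0,0]},{"xyz":[0,2.7,0],"dr":[0,0,0]},{"xyz":[0,1,0],"dr":[0,0,0]}]' 0.28
python3 -m creep '[{"xyz":[0,0,0],"dr":[0,0,0]},{"xyz":[0,0,0],"dr":[0,0,0]},{"xyz":[0,0,0],"dr":[0,0,0]},{"xyz":[0,0,0],"dr":[0,0,0]},{"xyz":[0,0,0],"dr":[0,0,0]},{"xyz":[0,0,0],"dr":[0,0,0]},{"xyz":[0,0,0],"dr":[0,0,0]},{"xyz":[0,0,0],"dr":[0,0,0]}]' 0.5
python3 -c "
from h import *
togo(.5585,-.2275,.066,13.5)
p=read_camera('wrist');save(p,'g1');np.save('pics/g1cal.npy',{k:p[k] for k in('mtx','rvec','tvec')},allow_pickle=True)
"
```

```text
clock: 24.6
tool_pos: [0.5603, -0.23, 0.1278]
ee_rot: [0.001, 0.993, 0.118, 0.001]
contact_force: [0.2, -1.0, -0.3]
grip_width: 0.0238
clock: 25.4
tool_pos: [0.5596, -0.2268, 0.1279]
ee_rot: [-0.0, 0.993, 0.12, 0.0]
contact_force: [-0.0, -0.5, -0.0]
grip_width: 0.0427
t 25.4 pos [ 0.5596 -0.2268  0.1279] psi 13.73 F [-0.  -0.5 -0. ] M [ 0.01 -0.01 -0.01] w 0.0427 j6 0.94
xyz cm before turn [-0.12  0.04  6.19] after turn [-0.12  0.04  6.19] dr [-0.   -0.01  0.23]
```

View pics/g1.png

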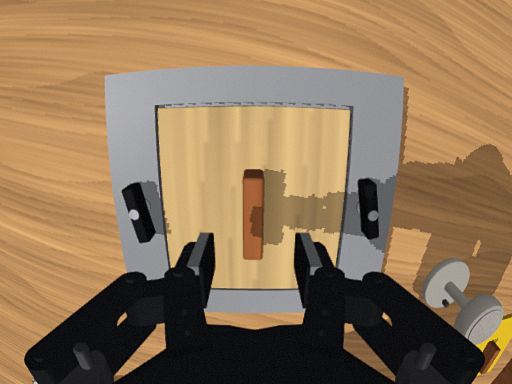

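```bash

python3 -c "
from h import *
p=np.load('pics/g1cal.npy',allow_pickle=True).item()
print(wonz(p,253,178,.088),wonz(p,253.5,259,.088))"
python3 -m creep '[{"xyz":[-0.05,-0.05,1],"dr":[0,0,0]},{"xyz":[0,0,1.2],"dr":[0,0,0]},{"xyz":[0,0,1.2],"dr":[0,0,0]},{"xyz":[0,0,1],"dr":[0,0,0]},{"xyz":[0,0,0.8],"dr":[0,0,0]},{"xyz":[0,0,0.6],"dr":[0,0,0]},{"xyz":[0,0,0.3],"dr":[0,0,0]},{"xyz":[0,0,0],"dr":[0,0,0]}]'
python3 -c "
from h import *
togo(.5585,-.2275,.066,13.5)
p=read_camera('wrist');save(p,'g2')
"
```

```text
[ 0.5870244  -0.21974507  0.088     ] [ 0.53012838 -0.23391306  0.088     ]
clock: 26.25
tool_pos: [0.5588, -0.2265, 0.0664]
ee_rot: [-0.0, 0.993, 0.119, -0.0]
contact_force: [0.3, -0.4, 1.3]
grip_width: 0.0429
t 26.25 pos [ 0.5588 -0.2265  0.0664] psi 13.72 F [ 0.3 -0.4  1.3] M [0.   0.06 0.04] w 0.0429 j6 0.94
xyz cm before turn [-0.06  0.09  0.04] after turn [-0.06  0.09  0.04] dr [-0.02  0.02  0.22]
```

View pics/g2.png

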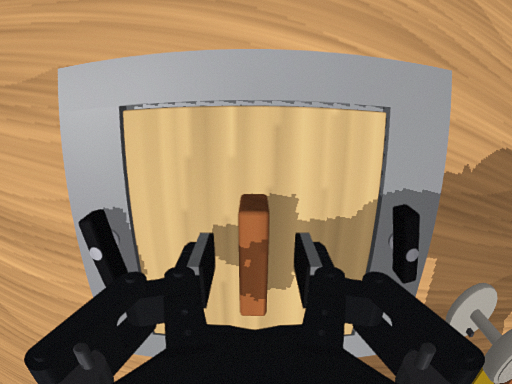

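```bash

python3 -m creep '[{"xyz":[0,0,0],"dr":[0,0,0]},{"xyz":[0,0,0],"dr":[0,0,0]},{"xyz":[0,0,0],"dr":[0,0,0]},{"xyz":[0,0,0],"dr":[0,0,0]},{"xyz":[0,0,0],"dr":[0,0,0]},{"xyz":[0,0,0],"dr":[0,0,0]},{"xyz":[0,0,0],"dr":[0,0,0]},{"xyz":[0,0,0],"dr":[0,0,0]}]' 0 40
python3 -m creep '[{"xyz":[0,0,-0.2],"dr":[0,0,0]},{"xyz":[0,0,-0.3],"dr":[0,0,0]},{"xyz":[0,0,-0.4],"dr":[0,0,0]},{"xyz":[0,0,-0.4],"dr":[0,0,0]},{"xyz":[0,0,-0.4],"dr":[0,0,0]},{"xyz":[0,0,-0.3],"dr":[0,0,0]},{"xyz":[0,0,0],"dr":[0,0,0]},{"xyz":[0,0,0],"dr":[0,0,0]}]'
python3 -c "
from h import *
togo(.5585,-.2275,.086,13.5)
p=read_camera('wrist');save(p,'g3')
"
```

```text
clock: 27.1
tool_pos: [0.5594, -0.2268, 0.0674]
ee_rot: [0.0, 0.993, 0.119, 0.0]
contact_force: [-0.6, 0.2, 6.2]
grip_width: 0.0132
clock: 27.9
tool_pos: [0.5589, -0.2266, 0.0868]
ee_rot: [-0.0, 0.993, 0.119, 0.0]
contact_force: [-0.3, -1.0, -2.4]
grip_width: 0.013
t 27.9 pos [ 0.5589 -0.2266  0.0868] psi 13.73 F [-0.3 -1.  -2.4] M [-0.02 -0.01 -0.03] w 0.013 j6 0.94
xyz cm before turn [-0.07  0.08  0.08] after turn [-0.07  0.08  0.08] dr [-0.   -0.01  0.23]
```

View pics/g3.png

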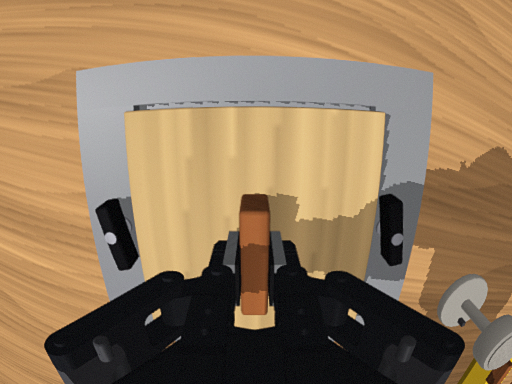

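```bash

python3 -m creep '[{"xyz":[0,0,-1],"dr":[0,0,0]},{"xyz":[0,0,-2],"dr":[0,0,0]},{"xyz":[0,0,-2],"dr":[0,0,0]},{"xyz":[0,0,-2],"dr":[0,0,0]},{"xyz":[0.3,-1.4,-1],"dr":[0,0,0]},{"xyz":[0.5,-2.3,0],"dr":[0,0,0]},{"xyz":[0.7,-3.2,0],"dr":[0,0,0]},{"xyz":[0.8,-3.7,0],"dr":[0,0,0]}]'
python3 -m creep '[{"xyz":[0.8,-3.7,0],"dr":[0,0,0]},{"xyz":[0.8,-3.7,0],"dr":[0,0,0]},{"xyz":[0.8,-3.7,0],"dr":[0,0,0]},{"xyz":[0.8,-3.7,0],"dr":[0,0,0]},{"xyz":[0.8,-3.7,0],"dr":[0,0,0]},{"xyz":[0.8,-3.7,0],"dr":[0,0,0]},{"xyz":[0.8,-3.7,0],"dr":[0,0,0]},{"xyz":[0.8,-3.7,0],"dr":[0,0,0]}]'
python3 -c "
from h import *
togo(.547,.23,.06,13.7)"
```

```text
clock: 28.75
tool_pos: [0.5558, -0.1168, 0.167]
ee_rot: [-0.0, 0.993, 0.119, 0.0]
contact_force: [0.4, 0.9, -2.0]
grip_width: 0.013
clock: 29.55
tool_pos: [0.547, 0.1868, 0.1669]
ee_rot: [-0.0, 0.993, 0.12, -0.0]
contact_force: [1.6, -0.1, -1.7]
grip_width: 0.0133
t 29.55 pos [0.547  0.1868 0.1669] psi 13.74 F [ 1.6 -0.1 -1.7] M [-0.01  0.01  0.02] w 0.0133 j6 1.66
xyz cm before turn [ 1.03 -4.2  10.69] after turn [ 1.02 -4.2  10.69] dr [-0.02  0.02  0.04]
```

```bash

python3 -m creep '[{"xyz":[0.6,-2.6,0],"dr":[0,0,0]},{"xyz":[0.4,-1.6,0],"dr":[0,0,0]},{"xyz":[0,0,2],"dr":[0,0,0]},{"xyz":[0,0,2.5],"dr":[0,0,0]},{"xyz":[0,0,2.5],"dr":[0,0,0]},{"xyz":[0,0,1],"dr":[0,0,0]},{"xyz":[0,0,0],"dr":[0,0,0]},{"xyz":[0,0,0],"dr":[0,0,0]}]'
python3 -c "
from h import *
togo(.547,.23,.0205,13.7)
p=read_camera('wrist');save(p,'m1');np.save('pics/m1cal.npy',{k:p[k] for k in('mtx','rvec','tvec')},allow_pickle=True)
t=read_camera('top');save(t,'m1t')
"
```

```text
clock: 30.35
tool_pos: [0.5483, 0.2278, 0.0876]
ee_rot: [-0.0, 0.993, 0.119, 0.0]
contact_force: [-0.2, 0.9, -2.0]
grip_width: 0.0129
t 30.35 pos [0.5483 0.2278 0.0876] psi 13.71 F [-0.2  0.9 -2. ] M [ 0.03  0.03 -0.04] w 0.0129 j6 1.72
xyz cm before turn [-0.08 -0.24  6.71] after turn [-0.07 -0.24  6.71] dr [-0.01 -0.04  0.01]
```

View pics/m1.png

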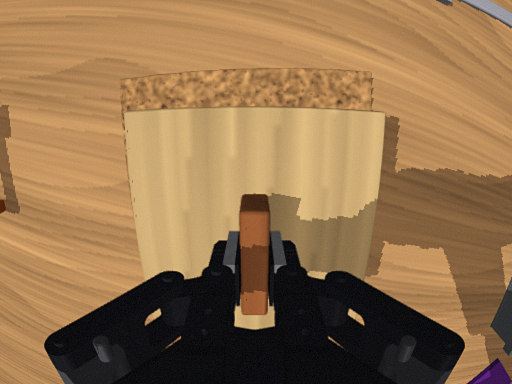

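View pics/m1t.png

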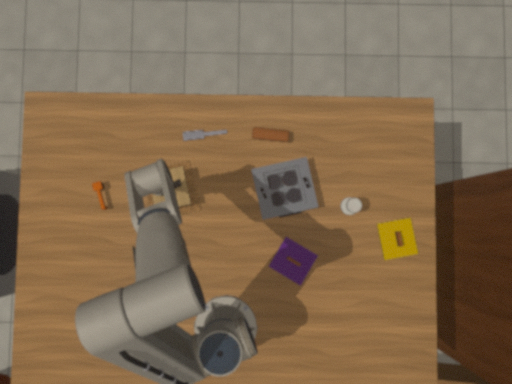

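```bash

python3 -c "
from h import *
p=np.load('pics/m1cal.npy',allow_pickle=True).item()
a,b=wonz(p,121,80,.004),wonz(p,373,71.5,.004);d=b-a;n=np.linalg.norm(d);d/=n;print(a,b,n,np.degrees(np.arctan2(d[1],d[0])))
x=np.array([-d[1],d[0],0]); print((a+b)/2-x*.105)"
python3 -m creep '[{"xyz":[0,-0.2,1.3],"dr":[0,0,0]},{"xyz":[0,0,1.5],"dr":[0,0,0]},{"xyz":[0,0,1.3],"dr":[0,0,0]},{"xyz":[0,0,0.9],"dr":[0,0,0]},{"xyz":[0,0,0.5],"dr":[0,0,0]},{"xyz":[0,0,0.3],"dr":[0,0,0]},{"xyz":[0,0,0.2],"dr":[0,0,0]},{"xyz":[0,0,0],"dr":[0,0,0]}]'
python3 -c "
from h import *
togo(.547,.23,.0205,13.7)"
```

```text
[0.61946664 0.35415262 0.004     ] [0.67220746 0.16142009 0.004     ] 0.19981847107411474 -74.69580573859123
[0.54456055 0.23007227 0.004     ]
clock: 31.25
tool_pos: [0.5475, 0.2298, 0.0268]
ee_rot: [-0.0, 0.993, 0.119, 0.0]
contact_force: [-0.2, 0.1, -2.6]
grip_width: 0.0134
t 31.25 pos [0.5475 0.2298 0.0268] psi 13.73 F [-0.2  0.1 -2.6] M [ 0.04  0.01 -0.01] w 0.0134 j6 1.73
xyz cm before turn [-0.04 -0.03  0.63] after turn [-0.04 -0.03  0.63] dr [-0.01 -0.01  0.03]
```

```bash

python3 -m creep '[{"xyz":[0,0,0.12],"dr":[0,0,0]},{"xyz":[0,0,0.12],"dr":[0,0,0]},{"xyz":[0,0,0.1],"dr":[0,0,0]},{"xyz":[0,0,0.1],"dr":[0,0,0]},{"xyz":[0,0,0.06],"dr":[0,0,0]},{"xyz":[0,0,0.04],"dr":[0,0,0]},{"xyz":[0,0,0],"dr":[0,0,0]},{"xyz":[0,0,0],"dr":[0,0,0]}]'
python3 -c "
from h import *
togo(.547,.23,.0205,13.7)"
```

```text
clock: 32.05
tool_pos: [0.5474, 0.2297, 0.0214]
ee_rot: [-0.0, 0.993, 0.119, 0.0]
contact_force: [0.4, 0.5, -2.8]
grip_width: 0.0129
t 32.05 pos [0.5474 0.2297 0.0214] psi 13.72 F [ 0.4  0.5 -2.8] M [0.04 0.03 0.02] w 0.0129 j6 1.73
xyz cm before turn [-0.03 -0.04  0.09] after turn [-0.03 -0.04  0.09] dr [-0.01 -0.01  0.02]
```

```bash

python3 -m creep '[{"xyz":[0,0,0.03],"dr":[0,0,0]},{"xyz":[0,0,0.03],"dr":[0,0,0]},{"xyz":[0,0,0.03],"dr":[0,0,0]},{"xyz":[0,0,0.03],"dr":[0,0,0]},{"xyz":[0,0,0],"dr":[0,0,0]},{"xyz":[0,0,0],"dr":[0,0,0]},{"xyz":[0,0,0],"dr":[0,0,0]},{"xyz":[0,0,0],"dr":[0,0,0]}]'
python3 -c "
from h import *
togo(.547,.23,.0205,13.7)"
```

```text
clock: 32.85
tool_pos: [0.5474, 0.2298, 0.0214]
ee_rot: [-0.0, 0.993, 0.119, 0.0]
contact_force: [-4.2, -1.0, 12.8]
grip_width: 0.0129
t 32.85 pos [0.5474 0.2298 0.0214] psi 13.73 F [-4.2 -1.  12.8] M [-0.34  0.71 -0.01] w 0.0129 j6 1.73
xyz cm before turn [-0.04 -0.03  0.09] after turn [-0.04 -0.03  0.09] dr [-0.01 -0.02  0.03]
```

Resting on the mat (12.8 N upward). Release, then lift.

```bash

python3 -m creep '[{"xyz":[0,0,-0.1],"dr":[0,0,0]},{"xyz":[0,0,0],"dr":[0,0,0]},{"xyz":[0,0,0],"dr":[0,0,0]},{"xyz":[0,0,0],"dr":[0,0,0]},{"xyz":[0,0,0],"dr":[0,0,0]},{"xyz":[0,0,0],"dr":[0,0,0]},{"xyz":[0,0,0],"dr":[0,0,0]},{"xyz":[0,0,0],"dr":[0,0,0]}]' 0.4 20
python3 -m creep '[{"xyz":[0,0,-1],"dr":[0,0,0]},{"xyz":[0,0,-2],"dr":[0,0,0]},{"xyz":[0,0,-3],"dr":[0,0,0]},{"xyz":[0,0,-4],"dr":[0,0,0]},{"xyz":[0,0,-3],"dr":[0,0,0]},{"xyz":[0,0,-2],"dr":[0,0,0]},{"xyz":[0,0,0],"dr":[0,0,0]},{"xyz":[0,0,0],"dr":[0,0,0]}]'
python3 -c "
from h import *
togo(.547,.23,.0205,13.7)
p=read_camera('wrist');save(p,'e1');np.save('pics/e1cal.npy',{k:p[k] for k in('mtx','rvec','tvec')},allow_pickle=True)
t=read_camera('scene');save(t,'e1s')"
```

```text
clock: 33.65
tool_pos: [0.5474, 0.2297, 0.0212]
ee_rot: [-0.0, 0.993, 0.119, 0.0]
contact_force: [0.6, -0.6, -0.7]
grip_width: 0.0341
clock: 34.45
tool_pos: [0.5474, 0.2297, 0.1718]
ee_rot: [-0.0, 0.993, 0.119, 0.001]
contact_force: [0.3, -0.3, -0.5]
grip_width: 0.0341
t 34.45 pos [0.5474 0.2297 0.1718] psi 13.72 F [ 0.3 -0.3 -0.5] M [-0.01 -0.01  0.  ] w 0.0341 j6 1.73
xyz cm before turn [-0.05 -0.03 15.13] after turn [-0.03 -0.04 15.13] dr [-0.02 -0.06  0.02]
```

View pics/e1.png

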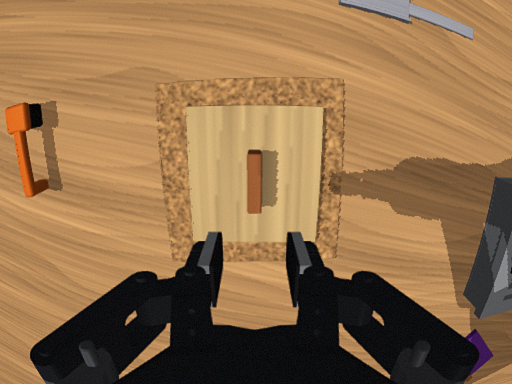

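View pics/e1s.png

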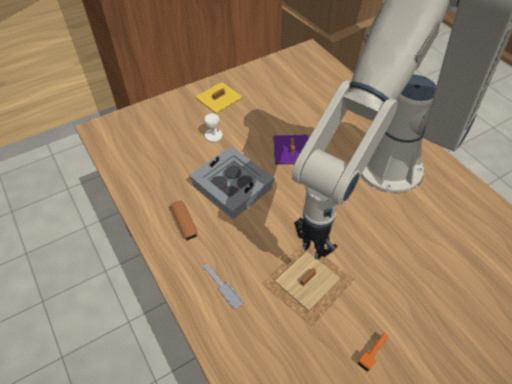

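The panel lies flat in the middle of the mat, centred to within a few mm, grip up at about (254,181). The drawer is open with its tins showing, and the bystanders are where they were.

```bash
python3 -c "
from rig import ticket
print(ticket.hand_in())"
```

```text
the job is handed in; nothing more can be done
None
```

I turned both buttons aside, lifted the panel out of the drawer and laid it on the cork mat, grip upwards. I handed the job in at about 34.5 s of the 69 s allowed; no verdict was reported.

- **Buttons:** I felt each one anticlockwise first with loosely straddling fingers. Both met a stop: the twisting moment rose to about 0.2–0.3 N m. Both then turned freely clockwise to about -1.3 rad. The stops showed at about 0.35 rad by my image estimate, not 0.3. The sideways force at the wrist stayed below about 6 N. From the moment, I put the force on each side at 14 N at most, which is worked out, not measured.
- **Panel:** It came out freely by its grip. I lowered it until the mat carried it (12.8 N upward, once), then opened the fingers and lifted clear.
- **Last checks:** In the wrist and scene pictures the panel lies flat and about 2–3 mm from the mat's middle. The tins are exposed, and the brush, shoehorn, lamp and dauber look where they were (judged by eye, not re-measured). The gripper was about 15 cm above the panel and touched nothing. The two estimates of the mat's middle, from the overhead and the wrist camera, disagreed by about 3 mm, well inside the 35 mm allowed. No check failed.

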